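Change over the dish in the reading clamp

ROBOT

A 6-joint arm with a two-finger parallel gripper is mounted at the origin on the work surface. World frame = base frame: x ahead of the robot, y to its left, z up, the work surface at z = 0. Lengths are in mm, angles in rad, forces in N, time in s.
With the tool pointing down it reaches from about 300 to 775 mm from the base axis. Payload 14.6 kg.
Tool frame: the origin (TCP) lies between the finger pads; the fingertips stand manip.nose_length ahead of it and the grasp point (between the pads) lies 11 mm behind it (manip.nose_length is the distance from the TCP to the fingertips, in mm); z points along the fingers, y is the line along which they close (so a half turn about z gives the same grasp; the last joint's range is limited). The gripper opens to 94 mm and grips with 3 to 60 N. Pads are 16 mm wide; open, the fingers measure 119 mm over their backs; the gripper's body (75 mm by 177 mm) begins 78 mm behind the grasp point.
Start: joints at [1.122, 0.3, 1.521, -0, 1.321, -0.067], TCP at [204.922, 510.388, 213.446] pointing down, gripper open.
Joint ranges: [-3.03, 3.03], [-0.79, 2.21], [0.23, 2.52], [-1.04, 4.18], [0, 3.07], [-2.55, 2.55]. Speed limits (rad/s): [2.22, 2.22, 2.57, 3.14, 3.14, 3.14].

INTERFACE

Orientations are given as [roll, pitch, yaw] about the fixed x, y, z axes, in that order (R = Rz(yaw) Ry(pitch) Rx(roll)).
In Python, from cell import manip, cams, job gives the robot as it stands.
- The arm moves only by the tool jog_arm, never from a script. Its argument "commands" is a list of rows, each an object of numbers: "dx", "dy", "dz": the shift along the tool's x, y, z each as a share of 40 mm, from -1 to 1; "ax", "ay", "az": the turn, a rotation vector about the tool's x, y, z each as a share of 10 degrees, from -1 to 1; "gripper": the closure, from 0 (fully open) to 1 (shut). A call has 1 to 10 rows; each row shifts and turns the commanded pose from where the row before left it, along the tool's axes as they then stand; what a row does not reach is not made up. A row lasts 1/8 s, in which the tool goes at most 62.5 mm and 10.7 degrees, less where a joint would pass 70% of its speed; a pose out of reach is approached as far as the arm can. A call with a number of a shift or a turn outside -1 to 1 is refused whole. A call with a gripper value outside its range is refused whole. The fingers move at their own pace and stop on an object; "squeeze" is the grip in N (left out, the last holds). Time passes only in rows, so rows that do not move let the fingers close. It gives the time, the measured TCP pose, the force, the opening and the grip force at its end, in the units of the state.
- manip.read_state(): the state, without advancing time (a new reading comes with each control period).
- cams.camera(name): name is "scene" or "top"; returns a dict with "image" (400x640x3 uint8, red, green, blue), "fx", "fy", "cx", "cy" (pixels), "world_to_cam" (4x4, takes a point from world to camera coordinates). Camera axes: x right, y down, z forward; pixel columns grow to the right and rows downward; lengths in mm; the calibration is good to about 2 mm. A picture is of the moment at which its call begins. There is no depth.
- job.sign_off(): hands the job in; it is judged then, once.
The state is a dict: "clock": time; "joints": joint angles; "qd": joint speeds; "effort": joint torques, N m; "eef_pos": TCP position; "eef_rot": TCP orientation; "wrist_force": force on the tool from outside, world axes, zero at the start; "moment": the same for the moment, N m; "finger_gap": finger opening in mm; "finger_force": force on a finger pad.
Only numpy, scipy, OpenCV 4.12 (cv2) and the standard library are available. Lean on these libraries where they do the work, as an engineer would, in place of code of your own. Each camera call takes 0.05 s, during which the arm holds its last target. There are 200 camera calls.

TASK

The shallow dish in the reading clamp has been read: turn the clamp knob anticlockwise to open the jaw wide, slide that dish out and onto the cork mat, and gather all the other shallow dishes lying about wholly on the mat too (in any order). Once the clamped dish is out, slide the deep dish between jaw and fence, centred over the round white reading spot, and turn the knob clockwise until the jaw grips it firmly. Slide every dish flat along the bench, never lifting or tipping it, and leave the other bench things where they stand.

Things in the scene. Friction and masses are not known exactly. Their poses are not given: they have to be found in the camera images.
- fixture: Fixed reading clamp; origin at the reading spot, flush with the bench. Its lane runs along y (+y to the robot's left), level, open at both ends. An aluminium fence 15 mm thick, 14 high, 200 long (y -100 to +100) has its face at x = +40 mm; the jaw comes from -x. Grey knob housing 60 (x) by 90 (y) mm, 10 high, centred at x = -101, y = 0. The deep dish waits off the -y end.
- jaw: Black clamp jaw, 18 mm (x) by 60 mm (y, centred on fixture y = 0), top 14 mm above the bench. Its origin meets the fixture's origin when it just touches an 80 mm dish resting on the fence (jaw face at fixture x = -40 mm). Moved only by the knob; retreats up to 11.5 mm towards fixture -x.
- knob (a joint): Clamp knob, vertical axis, rad: 0 to 1.4, grows anticlockwise seen from above. Drives the jaw 10 mm per rad: at 1.4 (stop) wide open, at about 0.25 it touches an 80 mm dish lying on the fence, below that it squeezes the dish ever harder. Stays where left (friction 0.1 N m). Starts at 0.2 to 0.3.
- knob_grip (a point): Grip point of the knob, on its axis at fixture x = -101 mm, y = 0, 41 mm above the bench. The knob is a black bar 42 mm long, 14 mm wide, spanning 14 to 48 mm above the bench, on a disc 44 mm across; the bar lies along this point's x (along fixture x when the joint is 0).
- mat: Cork mat 220 by 220 mm, flush with the bench (dishes slide over its edge freely), fixed. Origin at its centre; sides along its x and y.
- dish_read: Covered culture dish, a closed white round disc with a tan medium under a clear lid, diameter 80 mm, 18 mm high, 60 g or so, origin at the centre of its underside. This is the one in the clamp at the start.
- dish_deep: Deep covered culture dish, as the shallow ones but 32 mm high, diameter 80 mm, 100 g or so, origin at the centre of its underside.
- dish_a: Covered culture dish, a closed white round disc with a tan medium under a clear lid, diameter 80 mm, 18 mm high, 60 g or so, origin at the centre of its underside. Shallow dish lying loose on the bench; may be absent.
- dish_b: Covered culture dish, a closed white round disc with a tan medium under a clear lid, diameter 80 mm, 18 mm high, 60 g or so, origin at the centre of its underside. Shallow dish lying loose on the bench; may be absent.
- dish_c: Covered culture dish, a closed white round disc with a tan medium under a clear lid, diameter 80 mm, 18 mm high, 60 g or so, origin at the centre of its underside. Shallow dish lying loose on the bench; may be absent.
- stain_bottle: Bystander: amber bottle, diameter 32 mm, 72 mm high, origin at the centre of its underside.
- oil_bottle: Bystander: small amber bottle, diameter 28 mm, 60 mm high, origin at the centre of its underside.
- slide_box: Bystander: wooden slide box, 85 (x) by 100 (y) mm, 35 mm high, origin at the centre of its underside.
- lens_jar: Bystander: glass jar with steel cap, diameter 54 mm, 55 mm high, origin at the centre of its underside.
- tally: Bystander: steel tally counter, 45 (x) by 55 (y) mm, 38 mm high, origin at the centre of its underside.
- forceps_tray: Bystander: open steel tray, 80 (x) by 160 (y) mm, 20 mm high, origin at the centre of its underside.
- spot (a point): The reading spot: centre of a round white disc 60 mm across, flush with the bench; the fixture's origin.
There are look-alikes about, which are no part of the job. What is shaped like the dish_a but orange or purple is not meant.

How it is judged:
By the outcome, as a careful person would: the job done as asked, in the order asked, and still so for the second after the job is handed in, with the robot touching nothing.
Of dish_a, dish_b, dish_c only 2 to 3 are there at a start; the rules pass over those that are not, and their reading is None.
At some moment in a run one of dish_a, dish_b, dish_c may be knocked a few centimetres aside while the robot is not near it.
It also fails if it takes over 210 s, if anything falls off the work surface, if the arm or the gripper's body presses on something with over 40 N, if the wrist force passes 120 N, or if a joint passes its speed limit or range.

## Working session

There is one attempt and no reset: what is moved stays moved. The work goes in short steps, Python scripts to look and compute and a tool call to move; the robot and the scene stay as the last step left them, time stands still between calls to the robot, and variables do not carry over. Pictures are saved under pics/ and viewed, at most 14 in all, crops included, and the job is handed in when it is done.

Besides the shell and the picture viewer there is one more tool, called after "Request:" by a JSON object that holds its "api" and its "payload". jog_arm: Moves the arm, as the interface text tells. Shift numbers are shares of 40 mm and turn numbers shares of 10 degrees, none past 1 either way. Its arguments: {"type":"object","properties":{"commands":{"type":"array"},"squeeze":{"type":"number"}},"required":["commands"]}

```bash
ls; mkdir -p pics
cat > h.py <<'E'
import numpy as np,cv2
from cell import manip,cams,job
def snap(n,f,save=True):
    c=cams.camera(n)
    if save: cv2.imwrite(f'pics/{f}.png',c['image'][:,:,::-1])
    return c
def px2w(c,u,v,z=0):
    T=np.array(c['world_to_cam']);R=T[:3,:3];t=T[:3,3]
    d=R.T@np.array([(u-c['cx'])/c['fx'],(v-c['cy'])/c['fy'],1]);o=-R.T@t
    return o+d*(z-o[2])/d[2]
def w2px(c,p):
    T=np.array(c['world_to_cam']);q=T[:3,:3]@np.array(p)+T[:3,3]
    return c['fx']*q[0]/q[2]+c['cx'],c['fy']*q[1]/q[2]+c['cy']
E
python3 - <<'E'
from h import *
c=snap('top','t0');snap('scene','s0')
print(manip.read_state(),manip.nose_length)
print(px2w(c,0,0),px2w(c,639,0),px2w(c,0,399),px2w(c,320,200))
E
```

```text
pics
{'clock': 0.1, 'joints': array([ 1.12237932e+00,  3.00401679e-01,  1.52149478e+00,  5.38896602e-06,
        1.32070788e+00, -6.66061582e-02]), 'qd': array([-2.27960731e-03,  5.29734835e-04, -3.32472982e-03, -6.28942420e-04,
        4.17576477e-04, -7.51685499e-05]), 'effort': array([ 1.91318293e-03, -5.32642829e+01, -3.53284013e+01,  7.09969271e-02,
        2.35127733e-02, -6.40912049e-05]), 'eef_pos': array([204.83996431, 510.19501505, 212.96091611]), 'eef_rot': array([-3.14058356e+00, -7.25431014e-05,  2.75978044e+00]), 'wrist_force': array([ 0.27038991, -0.47999204,  0.04235917]), 'moment': array([ 0.00661698, -0.04642305, -0.06059031]), 'finger_force': 0.0, 'finger_gap': 93.85558101259096} 8.0
[1270.68387723 1199.27489417    0.        ] [ 1.29126057e+03 -1.09089875e+03  2.27373675e-13] [ -73.67470075 1022.99153624    0.        ] [554.11649237  46.48379509   0.        ]
```

View pics/t0.png

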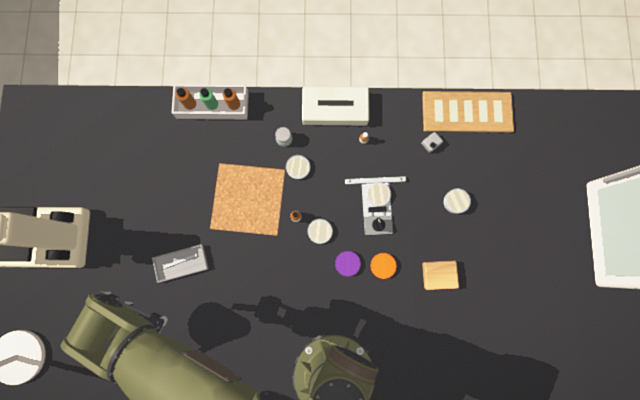

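View pics/s0.png

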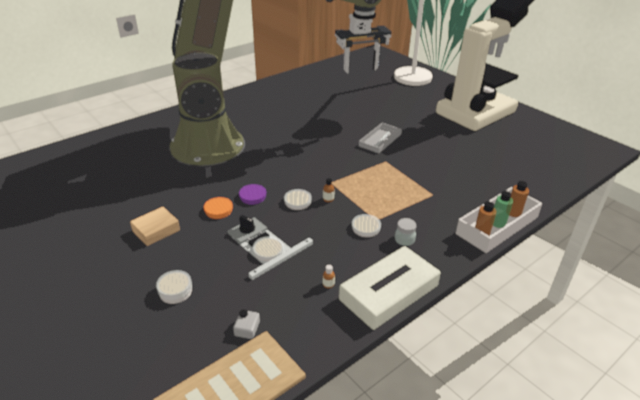

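Top: clamp dish (377,195), deep dish (457,201), two white shallow dishes at (298,167) and (320,231). The purple (348,264) and orange (383,266) dishes are the look-alikes. The mat is centred near (248,200), and the oil/stain bottle stands at (295,216). I'll enlarge that area to confirm.

Run:
```python
from h import *
c=snap('top','t0b')
im=c['image'][:,:,::-1]
cv2.imwrite('pics/c1.png',cv2.resize(im[120:295,205:405],None,fx=3.4,fy=3.4,interpolation=cv2.INTER_CUBIC)[:600])
cv2.imwrite('pics/c2.png',cv2.resize(im[160:250,340:480],None,fx=5.6,fy=5.6,interpolation=cv2.INTER_CUBIC))
print(c['fx'],np.linalg.inv(c['world_to_cam'])[:3,3])
```

```text
420.40026546329227 [ 323.49766943   48.38152755 1370.45461108]
```

View pics/c1.png

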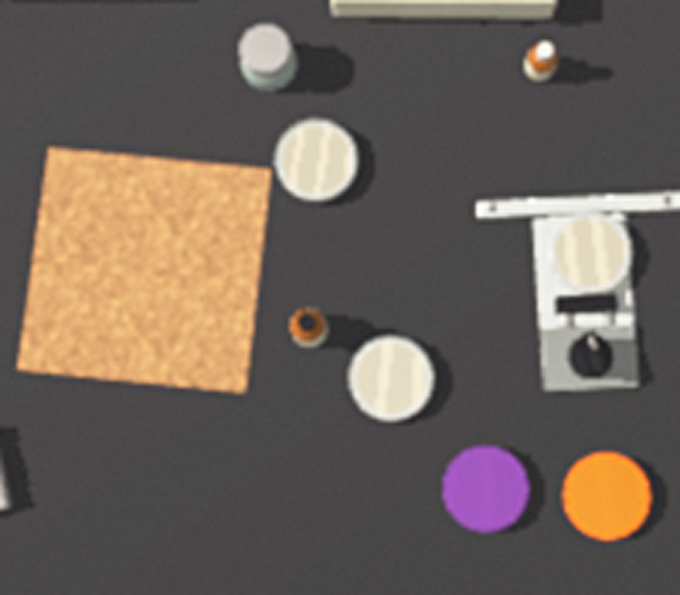

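View pics/c2.png

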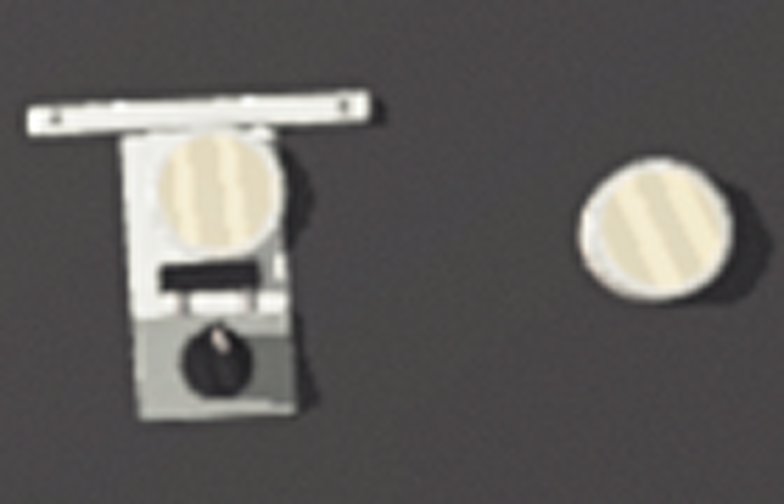

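Run:
```python
from h import *
c=cams.camera('top')
f1=lambda x,y,z=0:px2w(c,205+x/3.4,120+y/3.4,z)[:2].round(1)
f2=lambda x,y,z=0:px2w(c,340+x/5.6,160+y/5.6,z)[:2].round(1)
print('mat',m:=[f1(48,147),f1(272,169),f1(247,393),f1(17,371)],np.mean(m,0))
print('fence top far corners',f2(27,107,14),f2(370,90,14),'near bottoms',f2(28,135,0),f2(370,117,0))
print('housing',f2(133,318,10),f2(139,418,10),f2(297,411,10))
print('knob',f2(217,362,14),f2(218,340,48))
print('jaw',f2(161,266,14),f2(258,262,14),f2(260,285,14),f2(163,291,14))
print('read',f2(221,190,18),f2(221,194,9),'deep',f2(664,227,32),f2(655,229,16))
print('a',f1(316,159,14),'b',f1(391,377,14),'purple',f1(486,488,14),'orange',f1(607,495,14))
print('oil',f1(308,327,60), f1(308,338,0),'jar',f1(266,48,55))
# blob check for white dishes
im=c['image'].astype(int);hsv=cv2.cvtColor(c['image'],cv2.COLOR_RGB2HSV)
for n,(u,v) in dict(a=(298,167),b=(320,231),deep=(457,201)).items():
    w=((hsv[...,2]>130)&(hsv[...,1]<90)).astype(np.uint8)
    k,l,s,ce=cv2.connectedComponentsWithStats(w); i=l[v,u]; print(n,s[i],ce[i],px2w(c,*ce[i],12 if n!='deep' else 20)[:2])
```

```text
mat [array([676.1, 385.8]), array([655.8, 164.4]), array([435.2, 183.6]), array([454.4, 405.2])] [555.375 284.75 ]
fence top far corners [622.4 -34.8] [ 634.4 -237.1] near bottoms [608.5 -36.2] [ 621.2 -239.6]
housing [498.2 -96.6] [440.  -99.6] [ 444.8 -191. ]
knob [ 472.5 -144.6] [ 481.2 -140.5]
jaw [ 528.4 -112.7] [ 531.2 -169.3] [ 517.7 -170.2] [ 513.7 -113.8]
read [ 572.9 -147.8] [ 572.2 -149. ] deep [ 550.9 -400.8] [ 552.4 -400.9]
a [662.8 120.6] b [450.5  45.7] purple [346.9 -44.4] orange [ 341.4 -158. ]
oil [491.8 122.8] [488.8 126. ] jar [761.3 168.1]
a [286 155  24  24 467] [297.45396146 166.52248394] [664.13067121 122.29538975]
b [307 219  26  25 497] [319.47887324 230.88531187] [450.67860653  47.33449429]
deep [443 188  28  26 541] [456.56192237 200.58410351] [ 552.76771841 -398.25783801]
```

Request:
{"api": "jog_arm", "payload": {"commands": [{"az": 0.973, "gripper": 0.5}, {"az": 0.973}, {"az": 0.973}, {"az": 0.973}, {"az": 0.973}, {"az": 0.973}, {"az": 0.973}, {"dx": -0.96, "dy": 0.39}, {"dx": -0.96, "dy": 0.39}, {"dx": -0.96, "dy": 0.39}]}}

```text
schema error: expected keys dx, dy, dz, ax, ay, az, gripper
```

Request:
{"api": "jog_arm", "payload": {"commands": [{"dx": -0.96, "dy": 0.39}, {"dx": -0.96, "dy": 0.39}, {"dx": -0.96, "dy": 0.39}, {"dx": -0.96, "dy": 0.39}, {"dx": -0.96, "dy": 0.39}, {"dx": -0.96, "dy": 0.39}, {"dx": -0.96, "dy": 0.39}, {"dx": -0.96, "dy": 0.39}, {"dx": -0.96, "dy": 0.39}, {"dx": -0.96, "dy": 0.39}]}}

```text
schema error: expected keys dx, dy, dz, ax, ay, az, gripper
```

Request:
{"api": "jog_arm", "payload": {"commands": [{"dx": -0.96, "dy": 0.39}, {"dx": -0.96, "dy": 0.39}, {"az": 0.9}, {"az": 0.9}, {"az": 0.9}, {"az": 0.9}, {"az": 0.9}, {"az": 0.9}, {"az": 0.9}, {"az": 0.9}]}}

```text
schema error: expected keys dx, dy, dz, ax, ay, az, gripper
```

Request:
{"api": "jog_arm", "payload": {"commands": [{"dx": 0, "dy": 0, "dz": 0, "ax": 0, "ay": 0, "az": 0.973, "gripper": 0.5}, {"dx": 0, "dy": 0, "dz": 0, "ax": 0, "ay": 0, "az": 0.973, "gripper": 0.5}, {"dx": 0, "dy": 0, "dz": 0, "ax": 0, "ay": 0, "az": 0.973, "gripper": 0.5}, {"dx": 0, "dy": 0, "dz": 0, "ax": 0, "ay": 0, "az": 0.973, "gripper": 0.5}, {"dx": 0, "dy": 0, "dz": 0, "ax": 0, "ay": 0, "az": 0.973, "gripper": 0.5}, {"dx": 0, "dy": 0, "dz": 0, "ax": 0, "ay": 0, "az": 0.973, "gripper": 0.5}, {"dx": 0, "dy": 0, "dz": 0, "ax": 0, "ay": 0, "az": 0.973, "gripper": 0.5}, {"dx": -0.96, "dy": 0.39, "dz": 0, "ax": 0, "ay": 0, "az": 0, "gripper": 0.5}, {"dx": -0.96, "dy": 0.39, "dz": 0, "ax": 0, "ay": 0, "az": 0, "gripper": 0.5}, {"dx": -0.96, "dy": 0.39, "dz": 0, "ax": 0, "ay": 0, "az": 0, "gripper": 0.5}]}}

```text
clock: 1.45
eef_pos: [252.0, 393.9, 213.3]
eef_rot: [-3.141, 0.0, 1.571]
wrist_force: [0.6, 0.7, 0.8]
finger_gap: 47.1
finger_force: 0.0
```

Request:
{"api": "jog_arm", "payload": {"commands": [{"dx": -0.96, "dy": 0.39, "dz": 0, "ax": 0, "ay": 0, "az": 0, "gripper": 0.5}, {"dx": -0.96, "dy": 0.39, "dz": 0, "ax": 0, "ay": 0, "az": 0, "gripper": 0.5}, {"dx": -0.96, "dy": 0.39, "dz": 0, "ax": 0, "ay": 0, "az": 0, "gripper": 0.5}, {"dx": -0.96, "dy": 0.39, "dz": 0, "ax": 0, "ay": 0, "az": 0, "gripper": 0.5}, {"dx": -0.96, "dy": 0.39, "dz": 0, "ax": 0, "ay": 0, "az": 0, "gripper": 0.5}, {"dx": -0.96, "dy": 0.39, "dz": 0, "ax": 0, "ay": 0, "az": 0, "gripper": 0.5}, {"dx": -0.96, "dy": 0.39, "dz": 0, "ax": 0, "ay": 0, "az": 0, "gripper": 0.5}, {"dx": -0.96, "dy": 0.39, "dz": 0, "ax": 0, "ay": 0, "az": 0, "gripper": 0.5}, {"dx": -0.96, "dy": 0.39, "dz": 0, "ax": 0, "ay": 0, "az": 0, "gripper": 0.5}, {"dx": -0.96, "dy": 0.39, "dz": 0, "ax": 0, "ay": 0, "az": 0, "gripper": 0.5}]}}

```text
clock: 2.7
eef_pos: [408.1, 9.9, 213.5]
eef_rot: [3.141, 0.0, 1.571]
wrist_force: [0.8, 0.8, 1.2]
finger_gap: 47.2
finger_force: 0.0
```

Request:
{"api": "jog_arm", "payload": {"commands": [{"dx": -0.96, "dy": 0.39, "dz": 0, "ax": 0, "ay": 0, "az": 0, "gripper": 0.5}, {"dx": -0.96, "dy": 0.39, "dz": 0, "ax": 0, "ay": 0, "az": 0, "gripper": 0.5}, {"dx": 0, "dy": 0, "dz": 0, "ax": 0, "ay": 0, "az": 0.9, "gripper": 0.5}, {"dx": 0, "dy": 0, "dz": 0, "ax": 0, "ay": 0, "az": 0.9, "gripper": 0.5}, {"dx": 0, "dy": 0, "dz": 0, "ax": 0, "ay": 0, "az": 0.9, "gripper": 0.5}, {"dx": 0, "dy": 0, "dz": 0, "ax": 0, "ay": 0, "az": 0.9, "gripper": 0.5}, {"dx": 0, "dy": 0, "dz": 0, "ax": 0, "ay": 0, "az": 0.9, "gripper": 0.5}, {"dx": 0, "dy": 0, "dz": 0, "ax": 0, "ay": 0, "az": 0.9, "gripper": 0.5}, {"dx": 0, "dy": 0, "dz": 0, "ax": 0, "ay": 0, "az": 0.9, "gripper": 0.5}, {"dx": 0, "dy": 0, "dz": 0, "ax": 0, "ay": 0, "az": 0.9, "gripper": 0.5}]}}

```text
clock: 3.95
eef_pos: [439.0, -65.5, 213.4]
eef_rot: [-3.142, 0.0, 0.309]
wrist_force: [1.2, -0.0, -0.2]
finger_gap: 46.7
finger_force: 0.0
```

Request:
{"api": "jog_arm", "payload": {"commands": [{"dx": 0.065, "dy": 0.716, "dz": 0, "ax": 0, "ay": 0, "az": 0, "gripper": 0.5}, {"dx": 0.065, "dy": 0.716, "dz": 0, "ax": 0, "ay": 0, "az": 0, "gripper": 0.5}, {"dx": 0.065, "dy": 0.716, "dz": 0, "ax": 0, "ay": 0, "az": 0, "gripper": 0.5}, {"dx": 0, "dy": 0, "dz": 0.9, "ax": 0, "ay": 0, "az": 0, "gripper": 0.5}, {"dx": 0, "dy": 0, "dz": 0.9, "ax": 0, "ay": 0, "az": 0, "gripper": 0.5}, {"dx": 0, "dy": 0, "dz": 0.9, "ax": 0, "ay": 0, "az": 0, "gripper": 0.5}, {"dx": 0, "dy": 0, "dz": 0.9, "ax": 0, "ay": 0, "az": 0, "gripper": 0.5}, {"dx": 0, "dy": 0, "dz": 0, "ax": 0, "ay": 0, "az": 0, "gripper": 0.5}]}}

```text
clock: 4.95
eef_pos: [471.8, -144.4, 67.6]
eef_rot: [-3.139, 0.004, 0.314]
wrist_force: [0.4, -0.0, 0.1]
finger_gap: 47.0
finger_force: 0.0
```

Run:
```python
from h import *
c=snap('scene','s1')
im=c['image'][:,:,::-1]
cv2.imwrite('pics/s1c.png',cv2.resize(im[120:320,150:390],None,fx=3,fy=3,interpolation=cv2.INTER_CUBIC))
```

```text
(no output)
```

View pics/s1c.png

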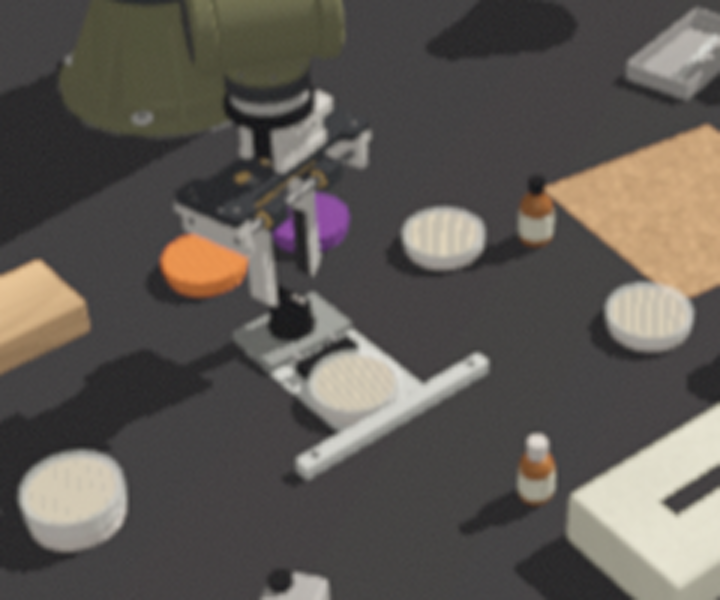

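The gripper straddles the knob bar (crop 290,310) with a finger on each side. Next I go down to grip height and close.

Request:
{"api": "jog_arm", "payload": {"commands": [{"dx": 0, "dy": 0, "dz": 0.5, "ax": 0, "ay": 0, "az": 0, "gripper": 0.5}, {"dx": 0, "dy": 0, "dz": 0.44, "ax": 0, "ay": 0, "az": 0, "gripper": 0.5}, {"dx": 0, "dy": 0, "dz": 0, "ax": 0, "ay": 0, "az": 0, "gripper": 0.8}, {"dx": 0, "dy": 0, "dz": 0, "ax": 0, "ay": 0, "az": 0, "gripper": 1}, {"dx": 0, "dy": 0, "dz": 0, "ax": 0, "ay": 0, "az": 0, "gripper": 1}, {"dx": 0, "dy": 0, "dz": 0, "ax": 0, "ay": 0, "az": 0, "gripper": 1}, {"dx": 0, "dy": 0, "dz": 0, "ax": 0, "ay": 0, "az": 0, "gripper": 1}], "squeeze": 30}}

```text
clock: 5.88
eef_pos: [472.5, -141.8, 32.9]
eef_rot: [-3.136, 0.0, 0.314]
wrist_force: [-8.7, 28.8, 21.3]
finger_gap: 13.6
finger_force: 30.0
```

Request:
{"api": "jog_arm", "payload": {"commands": [{"dx": 0.03, "dy": -0.06, "dz": -0.05, "ax": 0, "ay": 0, "az": 0, "gripper": 1}, {"dx": 0, "dy": 0, "dz": 0, "ax": 0, "ay": 0, "az": 0, "gripper": 1}]}}

```text
clock: 6.12
eef_pos: [472.5, -141.3, 33.2]
eef_rot: [-3.139, 0.002, 0.315]
wrist_force: [-2.8, 7.0, -10.8]
finger_gap: 13.5
finger_force: 30.0
```

Request:
{"api": "jog_arm", "payload": {"commands": [{"dx": 0, "dy": 0, "dz": 0, "ax": 0, "ay": 0, "az": -0.7, "gripper": 1}, {"dx": 0, "dy": 0, "dz": 0, "ax": 0, "ay": 0, "az": -0.7, "gripper": 1}, {"dx": 0, "dy": 0, "dz": 0, "ax": 0, "ay": 0, "az": -0.7, "gripper": 1}, {"dx": 0, "dy": 0, "dz": 0, "ax": 0, "ay": 0, "az": 0, "gripper": 1}]}}

```text
clock: 6.62
eef_pos: [472.1, -140.9, 33.2]
eef_rot: [-3.137, 0.001, 0.683]
wrist_force: [-5.1, 12.2, -7.2]
finger_gap: 13.7
finger_force: 30.0
```

Request:
{"api": "jog_arm", "payload": {"commands": [{"dx": 0, "dy": -0.03, "dz": 0, "ax": 0, "ay": 0, "az": -0.7, "gripper": 1}, {"dx": 0, "dy": 0, "dz": 0, "ax": 0, "ay": 0, "az": -0.7, "gripper": 1}, {"dx": 0, "dy": 0, "dz": 0, "ax": 0, "ay": 0, "az": -0.7, "gripper": 1}, {"dx": 0, "dy": 0, "dz": 0, "ax": 0, "ay": 0, "az": -0.7, "gripper": 1}, {"dx": 0, "dy": 0, "dz": 0, "ax": 0, "ay": 0, "az": -0.7, "gripper": 1}, {"dx": 0, "dy": 0, "dz": 0, "ax": 0, "ay": 0, "az": -0.7, "gripper": 1}, {"dx": 0, "dy": 0, "dz": 0, "ax": 0, "ay": 0, "az": 0, "gripper": 1}]}}

```text
clock: 7.5
eef_pos: [471.0, -140.1, 33.2]
eef_rot: [-3.137, -0.002, 1.416]
wrist_force: [-8.0, 9.7, -4.5]
finger_gap: 13.5
finger_force: 30.0
```

```bash
python3 -c "
from h import *
s=manip.read_state();print(s['moment'],s['wrist_force'])"
```

```text
[1.82684336 1.58518257 0.04743721] [-8.00080652  9.74410085 -4.5076594 ]
```

Request:
{"api": "jog_arm", "payload": {"commands": [{"dx": 0, "dy": 0, "dz": 0, "ax": 0, "ay": 0, "az": -0.25, "gripper": 1}, {"dx": 0, "dy": 0, "dz": 0, "ax": 0, "ay": 0, "az": 0, "gripper": 1}, {"dx": 0, "dy": 0, "dz": 0, "ax": 0, "ay": 0, "az": 0, "gripper": 0.65}, {"dx": 0, "dy": 0, "dz": 0, "ax": 0, "ay": 0, "az": 0, "gripper": 0.65}, {"dx": 0, "dy": 0, "dz": -0.8, "ax": 0, "ay": 0, "az": 0, "gripper": 0.65}, {"dx": 0, "dy": 0, "dz": -0.8, "ax": 0, "ay": 0, "az": 0, "gripper": 0}, {"dx": 0, "dy": 0, "dz": -0.8, "ax": 0, "ay": 0, "az": 0, "gripper": 0}, {"dx": 0, "dy": 0, "dz": 0, "ax": 0, "ay": 0, "az": 0, "gripper": 0}]}}

```text
clock: 8.5
eef_pos: [474.1, -141.9, 132.5]
eef_rot: [3.136, 0.001, 1.457]
wrist_force: [-0.6, 0.4, -0.7]
finger_gap: 59.5
finger_force: 0.0
```

Run:
```python
from h import *
c=snap('top','t2')
im=c['image'][:,:,::-1]
cv2.imwrite('pics/c3.png',cv2.resize(im[130:250,280:480],None,fx=4,fy=4,interpolation=cv2.INTER_CUBIC))
print(manip.read_state()['joints'])
```

```text
[-3.64883430e-01  2.63193495e-01  1.77289865e+00 -1.14289544e-04
  1.10268941e+00 -2.51474791e-01]
```

View pics/c3.png

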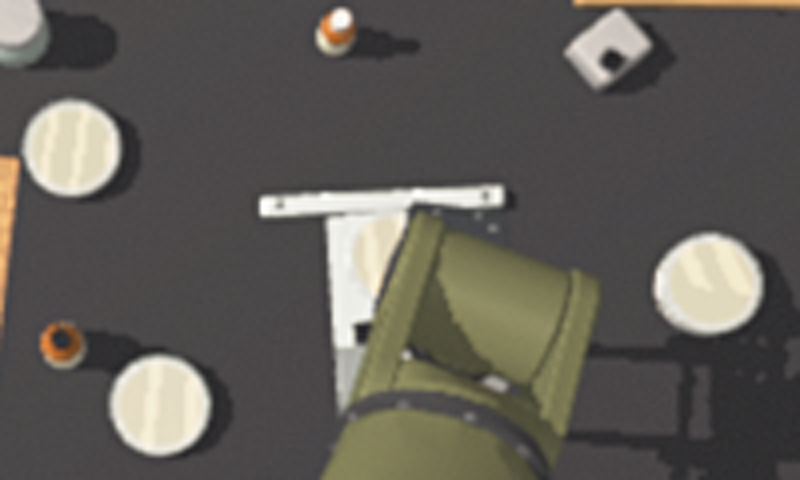

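Request:
{"api": "jog_arm", "payload": {"commands": [{"dx": 0, "dy": 0, "dz": 0, "ax": 0, "ay": 0, "az": 1, "gripper": 0}, {"dx": 0, "dy": 0, "dz": 0, "ax": 0, "ay": 0, "az": 1, "gripper": 0}, {"dx": 0, "dy": 0, "dz": 0, "ax": 0, "ay": 0, "az": 1, "gripper": 0}, {"dx": 0, "dy": 0, "dz": 0, "ax": 0, "ay": 0, "az": 1, "gripper": 0}, {"dx": 0, "dy": 0, "dz": 0, "ax": 0, "ay": 0, "az": 1, "gripper": 0}, {"dx": 0, "dy": 0, "dz": 0, "ax": 0, "ay": 0, "az": 1, "gripper": 0}, {"dx": 0, "dy": 0, "dz": 0, "ax": 0, "ay": 0, "az": 1, "gripper": 0}, {"dx": 0, "dy": 0, "dz": 0, "ax": 0, "ay": 0, "az": 1, "gripper": 0}, {"dx": 0.8, "dy": 0.09, "dz": 0, "ax": 0, "ay": 0, "az": 0, "gripper": 0}, {"dx": 0.8, "dy": 0.09, "dz": 0, "ax": 0, "ay": 0, "az": 0, "gripper": 0}]}}

```text
clock: 9.8
eef_pos: [537.6, -144.7, 128.9]
eef_rot: [-3.141, 0.001, 0.061]
wrist_force: [-0.3, -0.7, 0.2]
finger_gap: 94.0
finger_force: 0.0
```

Request:
{"api": "jog_arm", "payload": {"commands": [{"dx": 0.8, "dy": 0.09, "dz": 0, "ax": 0, "ay": 0, "az": 0, "gripper": 0}, {"dx": 0, "dy": 0, "dz": 0.8, "ax": 0, "ay": 0, "az": 0, "gripper": 0}, {"dx": 0, "dy": 0, "dz": 0.8, "ax": 0, "ay": 0, "az": 0, "gripper": 0}, {"dx": 0, "dy": 0, "dz": 0.8, "ax": 0, "ay": 0, "az": 0, "gripper": 0}, {"dx": 0, "dy": 0, "dz": 0.2, "ax": 0, "ay": 0, "az": 0, "gripper": 0}, {"dx": 0, "dy": 0, "dz": 0.1, "ax": 0, "ay": 0, "az": 0, "gripper": 0}, {"dx": 0, "dy": 0, "dz": 0, "ax": 0, "ay": 0, "az": 0, "gripper": 0}]}}

```text
clock: 10.68
eef_pos: [569.6, -146.3, 22.6]
eef_rot: [3.141, -0.001, 0.061]
wrist_force: [-0.3, -0.2, 0.0]
finger_gap: 93.6
finger_force: 0.0
```

Request:
{"api": "jog_arm", "payload": {"commands": [{"dx": 0.05, "dy": 0, "dz": 0.13, "ax": 0, "ay": 0, "az": 0, "gripper": 0}, {"dx": 0, "dy": 0, "dz": 0.12, "ax": 0, "ay": 0, "az": 0, "gripper": 0}, {"dx": 0, "dy": 0, "dz": 0, "ax": 0, "ay": 0, "az": 0, "gripper": 0.2}, {"dx": 0, "dy": 0, "dz": 0, "ax": 0, "ay": 0, "az": 0, "gripper": 0.3}, {"dx": 0, "dy": 0, "dz": 0, "ax": 0, "ay": 0, "az": 0, "gripper": 0.3}, {"dx": 0, "dy": 0, "dz": 0, "ax": 0, "ay": 0, "az": 0, "gripper": 0.3}], "squeeze": 5}}

```text
clock: 11.42
eef_pos: [571.2, -146.1, 11.9]
eef_rot: [3.142, -0.0, 0.061]
wrist_force: [0.2, 0.7, -0.8]
finger_gap: 79.7
finger_force: 5.0
```

Request:
{"api": "jog_arm", "payload": {"commands": [{"dx": -0.08, "dy": -0.3, "dz": 0, "ax": 0, "ay": 0, "az": 0, "gripper": 0.3}, {"dx": 0, "dy": -0.7, "dz": 0, "ax": 0, "ay": 0, "az": 0, "gripper": 0.3}, {"dx": 0, "dy": -0.7, "dz": 0, "ax": 0, "ay": 0, "az": 0, "gripper": 0.3}, {"dx": 0, "dy": -0.7, "dz": 0, "ax": 0, "ay": 0, "az": 0, "gripper": 0.3}, {"dx": 0, "dy": -0.7, "dz": 0, "ax": 0, "ay": 0, "az": 0, "gripper": 0.3}, {"dx": 0, "dy": -0.7, "dz": 0, "ax": 0, "ay": 0, "az": 0, "gripper": 0.3}, {"dx": 0, "dy": -0.7, "dz": 0, "ax": 0, "ay": 0, "az": 0, "gripper": 0.3}, {"dx": 0, "dy": -0.7, "dz": 0, "ax": 0, "ay": 0, "az": 0, "gripper": 0.3}]}}

```text
clock: 12.42
eef_pos: [554.7, 62.9, 11.9]
eef_rot: [-3.142, 0.0, 0.062]
wrist_force: [0.4, -0.5, -0.4]
finger_gap: 79.6
finger_force: 5.0
```

Request:
{"api": "jog_arm", "payload": {"commands": [{"dx": 0.06, "dy": -0.7, "dz": 0, "ax": 0, "ay": 0, "az": 0, "gripper": 0.3}, {"dx": 0.06, "dy": -0.7, "dz": 0, "ax": 0, "ay": 0, "az": 0, "gripper": 0.3}, {"dx": 0.06, "dy": -0.7, "dz": 0, "ax": 0, "ay": 0, "az": 0, "gripper": 0.3}, {"dx": 0.06, "dy": -0.7, "dz": 0, "ax": 0, "ay": 0, "az": 0, "gripper": 0.3}, {"dx": 0.06, "dy": -0.7, "dz": 0, "ax": 0, "ay": 0, "az": 0, "gripper": 0.3}, {"dx": 0.06, "dy": -0.7, "dz": 0, "ax": 0, "ay": 0, "az": 0, "gripper": 0.3}, {"dx": 0.06, "dy": -0.7, "dz": 0, "ax": 0, "ay": 0, "az": 0, "gripper": 0.3}, {"dx": 0.06, "dy": -0.7, "dz": 0, "ax": 0, "ay": 0, "az": 0, "gripper": 0.3}, {"dx": 0.04, "dy": -0.7, "dz": 0, "ax": 0, "ay": 0, "az": 0, "gripper": 0.3}, {"dx": 0.02, "dy": -0.6, "dz": 0, "ax": 0, "ay": 0, "az": 0, "gripper": 0.3}]}}

```text
clock: 13.68
eef_pos: [559.1, 339.6, 11.9]
eef_rot: [3.142, 0.0, 0.062]
wrist_force: [-0.2, -0.6, 0.2]
finger_gap: 80.0
finger_force: 5.0
```

Request:
{"api": "jog_arm", "payload": {"commands": [{"dx": 0, "dy": 0, "dz": 0, "ax": 0, "ay": 0, "az": 0, "gripper": 0.3}, {"dx": 0, "dy": 0, "dz": 0, "ax": 0, "ay": 0, "az": 0, "gripper": 0}, {"dx": 0, "dy": 0, "dz": 0, "ax": 0, "ay": 0, "az": 0, "gripper": 0}, {"dx": 0, "dy": 0, "dz": -0.3, "ax": 0, "ay": 0, "az": 0, "gripper": 0}, {"dx": 0, "dy": 0, "dz": -0.8, "ax": 0, "ay": 0, "az": 0, "gripper": 0}, {"dx": 0, "dy": 0, "dz": -0.8, "ax": 0, "ay": 0, "az": 0, "gripper": 0}, {"dx": 0, "dy": 0, "dz": -0.8, "ax": 0, "ay": 0, "az": 0, "gripper": 0}, {"dx": 0, "dy": 0, "dz": 0, "ax": 0, "ay": 0, "az": 0, "gripper": 0}]}}

```text
clock: 14.68
eef_pos: [561.0, 338.4, 123.5]
eef_rot: [-3.139, -0.005, 0.061]
wrist_force: [-0.6, 0.4, 0.0]
finger_gap: 94.0
finger_force: 0.0
```

Run:
```python
from h import *
c=snap('top','t3')
im=c['image'][:,:,::-1]
cv2.imwrite('pics/c4.png',cv2.resize(im[130:290,200:480],None,fx=2.85,fy=2.85,interpolation=cv2.INTER_CUBIC))
hsv=cv2.cvtColor(c['image'],cv2.COLOR_RGB2HSV)
w=((hsv[...,2]>130)&(hsv[...,1]<90)).astype(np.uint8)
k,l,s,ce=cv2.connectedComponentsWithStats(w)
for i in range(1,k):
    if s[i][4]>150 and 130<ce[i][1]<300 and 180<ce[i][0]<500: print(s[i],ce[i].round(1),px2w(c,*ce[i],12)[:2].round(1))
```

```text
[275 127  16  18 209] [282.  134.9] [772.9 176.2]
[421 132  22  20 207] [431. 141.] [ 756.1 -324.1]
[208 146  22  41 225] [218.  166.9] [660.5 385.9]
[178 151  33  25 440] [193.9 163.3] [672.2 466.5]
[285 155  25  24 468] [297.4 166.5] [664.1 122.4]
[ 345  176   61   47 1148] [375.4 192.7] [ 578.2 -135.5]
[443 188  28  26 542] [456.5 200.6] [ 554.1 -400.8]
[ 191  196  112  176 8739] [236.6 291.7] [255.6 307.9]
[307 219  26  25 497] [319.5 230.9] [450.7  47.3]
```

View pics/c4.png

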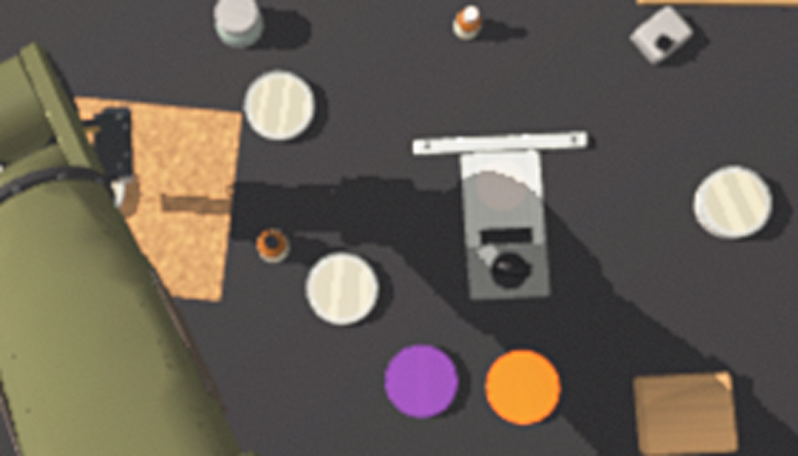

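Request:
{"api": "jog_arm", "payload": {"commands": [{"dx": 0, "dy": 0, "dz": 0, "ax": 0, "ay": 0, "az": 0.35, "gripper": 0}, {"dx": -0.35, "dy": 0.9, "dz": 0, "ax": 0, "ay": 0, "az": 0, "gripper": 0}, {"dx": -0.35, "dy": 0.9, "dz": 0, "ax": 0, "ay": 0, "az": 0, "gripper": 0}, {"dx": -0.35, "dy": 0.9, "dz": 0, "ax": 0, "ay": 0, "az": 0, "gripper": 0}, {"dx": -0.35, "dy": 0.9, "dz": 0, "ax": 0, "ay": 0, "az": 0, "gripper": 0}, {"dx": -0.35, "dy": 0.9, "dz": 0, "ax": 0, "ay": 0, "az": 0, "gripper": 0}, {"dx": -0.35, "dy": 0.9, "dz": 0, "ax": 0, "ay": 0, "az": 0, "gripper": 0}, {"dx": -0.35, "dy": 0.9, "dz": 0, "ax": 0, "ay": 0, "az": 0, "gripper": 0}, {"dx": -0.35, "dy": 0.9, "dz": 0, "ax": 0, "ay": 0, "az": 0, "gripper": 0}, {"dx": 0, "dy": 0, "dz": 0, "ax": 0, "ay": 0, "az": 0, "gripper": 0}]}}

```text
clock: 15.98
eef_pos: [446.9, 48.5, 119.2]
eef_rot: [3.141, 0.001, -0.002]
wrist_force: [0.3, 0.8, 0.5]
finger_gap: 94.1
finger_force: 0.0
```

Run:
```python
from h import *
c=snap('top','t4')
im=c['image'][:,:,::-1]
cv2.imwrite('pics/c5.png',cv2.resize(im[130:290,200:480],None,fx=2.85,fy=2.85,interpolation=cv2.INTER_CUBIC))
c=cams.camera('scene');im=c['image']
hsv=cv2.cvtColor(im,cv2.COLOR_RGB2HSV)
w=((hsv[...,2]>130)&(hsv[...,1]<90)).astype(np.uint8)
k,l,s,ce=cv2.connectedComponentsWithStats(w)
for i in range(1,k):
    if 150<s[i][4]<1500 and 100<ce[i][1]<320: print(s[i],ce[i].round(1),px2w(c,*ce[i],12)[:2].round(1))
```

```text
[296 107  20  23 246] [305.3 120.1] [ 87.2 362.6]
[360 124  31  27 379] [375.8 137.3] [337.  478.8]
[266 140  19  37 234] [278.9 156.5] [230.6 139.7]
[381 171  28  21 466] [394.4 180.6] [562.7 337.9]
[284 189  28  20 445] [297.5 198.5] [451.1  47.5]
[352 213  29  24 537] [366.2 224.5] [663.  123.3]
[398 218  18  23 234] [407.9 226.2] [739.1 208.2]
[ 235  222   78   57 1495] [269.5 249.3] [ 580.6 -143.1]
[156 270  36  33 937] [174.3 286. ] [ 546.  -394.7]
```

View pics/c5.png

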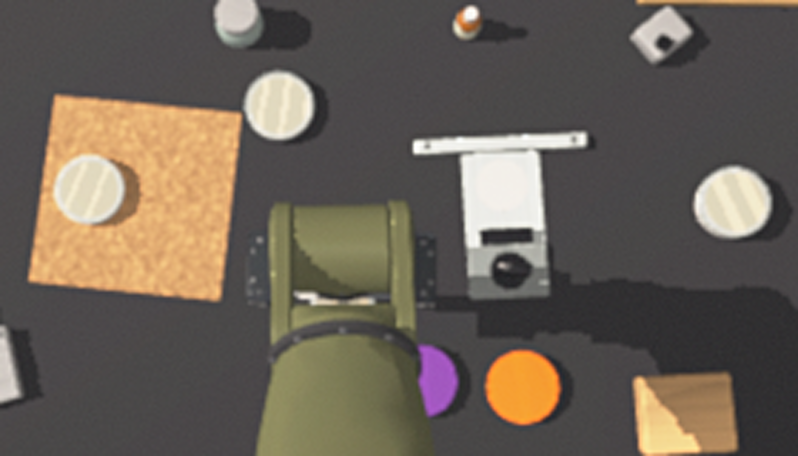

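Request:
{"api": "jog_arm", "payload": {"commands": [{"dx": 0.04, "dy": 0, "dz": 0.8, "ax": 0, "ay": 0, "az": 0, "gripper": 0}, {"dx": 0, "dy": 0, "dz": 0.8, "ax": 0, "ay": 0, "az": 0, "gripper": 0}, {"dx": 0, "dy": 0, "dz": 0.6, "ax": 0, "ay": 0, "az": 0, "gripper": 0}, {"dx": 0, "dy": 0, "dz": 0.15, "ax": 0, "ay": 0, "az": 0, "gripper": 0}, {"dx": 0, "dy": 0, "dz": 0, "ax": 0, "ay": 0, "az": 0, "gripper": 0}]}}

```text
clock: 16.7
eef_pos: [449.7, 50.6, 26.0]
eef_rot: [-3.142, 0.0, 0.001]
wrist_force: [0.0, -0.2, -0.1]
finger_gap: 94.3
finger_force: 0.0
```

Request:
{"api": "jog_arm", "payload": {"commands": [{"dx": 0, "dy": 0, "dz": 0.15, "ax": 0, "ay": 0, "az": 0, "gripper": 0}, {"dx": 0, "dy": 0, "dz": 0.2, "ax": 0, "ay": 0, "az": 0, "gripper": 0}, {"dx": 0, "dy": 0, "dz": 0, "ax": 0, "ay": 0, "az": 0, "gripper": 0.2}, {"dx": 0, "dy": 0, "dz": 0, "ax": 0, "ay": 0, "az": 0, "gripper": 0.3}, {"dx": 0, "dy": 0, "dz": 0, "ax": 0, "ay": 0, "az": 0, "gripper": 0.3}, {"dx": 0, "dy": 0, "dz": 0, "ax": 0, "ay": 0, "az": 0, "gripper": 0.3}]}}

```text
clock: 17.45
eef_pos: [449.6, 50.1, 12.0]
eef_rot: [3.142, -0.0, 0.0]
wrist_force: [-0.4, -0.9, -0.1]
finger_gap: 79.8
finger_force: 5.0
```

Request:
{"api": "jog_arm", "payload": {"commands": [{"dx": 0.56, "dy": 0.1, "dz": 0, "ax": 0, "ay": 0, "az": 0, "gripper": 0.3}, {"dx": 0.56, "dy": 0.1, "dz": 0, "ax": 0, "ay": 0, "az": 0, "gripper": 0.3}, {"dx": 0.56, "dy": 0.1, "dz": 0, "ax": 0, "ay": 0, "az": 0, "gripper": 0.3}, {"dx": 0.56, "dy": 0.1, "dz": 0, "ax": 0, "ay": 0, "az": 0, "gripper": 0.3}, {"dx": 0.56, "dy": 0, "dz": 0, "ax": 0, "ay": 0, "az": 0, "gripper": 0.3}, {"dx": 0, "dy": -0.65, "dz": 0, "ax": 0, "ay": 0, "az": 0, "gripper": 0.3}, {"dx": 0, "dy": -0.65, "dz": 0, "ax": 0, "ay": 0, "az": 0, "gripper": 0.3}, {"dx": 0, "dy": -0.65, "dz": 0, "ax": 0, "ay": 0, "az": 0, "gripper": 0.3}, {"dx": 0, "dy": -0.65, "dz": 0, "ax": 0, "ay": 0, "az": 0, "gripper": 0.3}, {"dx": 0, "dy": -0.65, "dz": 0, "ax": 0, "ay": 0, "az": 0, "gripper": 0.3}]}}

```text
clock: 18.7
eef_pos: [561.4, 165.0, 11.8]
eef_rot: [3.142, 0.0, 0.0]
wrist_force: [0.1, -0.7, -0.5]
finger_gap: 79.5
finger_force: 5.0
```

Request:
{"api": "jog_arm", "payload": {"commands": [{"dx": 0, "dy": -0.65, "dz": 0, "ax": 0, "ay": 0, "az": 0, "gripper": 0.3}, {"dx": -0.5, "dy": -0.43, "dz": 0, "ax": 0, "ay": 0, "az": 0, "gripper": 0.3}, {"dx": -0.5, "dy": -0.43, "dz": 0, "ax": 0, "ay": 0, "az": 0, "gripper": 0.3}, {"dx": -0.5, "dy": -0.43, "dz": 0, "ax": 0, "ay": 0, "az": 0, "gripper": 0.3}, {"dx": 0, "dy": 0, "dz": 0, "ax": 0, "ay": 0, "az": 0, "gripper": 0.3}, {"dx": 0, "dy": 0, "dz": 0, "ax": 0, "ay": 0, "az": 0, "gripper": 0}, {"dx": 0, "dy": 0, "dz": 0, "ax": 0, "ay": 0, "az": 0, "gripper": 0}, {"dx": 0, "dy": 0, "dz": -0.3, "ax": 0, "ay": 0, "az": 0, "gripper": 0}, {"dx": 0, "dy": 0, "dz": -0.8, "ax": 0, "ay": 0, "az": 0, "gripper": 0}, {"dx": 0, "dy": 0, "dz": -0.8, "ax": 0, "ay": 0, "az": 0, "gripper": 0}]}}

```text
clock: 19.95
eef_pos: [501.7, 241.5, 89.5]
eef_rot: [-3.141, -0.0, -0.0]
wrist_force: [-0.2, -0.1, 0.6]
finger_gap: 94.2
finger_force: 0.0
```

```bash
cat >> h.py <<'E'
def blobs(n,vr=(130,300)):
    c=cams.camera(n);hsv=cv2.cvtColor(c['image'],cv2.COLOR_RGB2HSV)
    w=((hsv[...,2]>130)&(hsv[...,1]<90)).astype(np.uint8)
    k,l,s,ce=cv2.connectedComponentsWithStats(w)
    for i in range(1,k):
        if 300<s[i][4]<1500 and vr[0]<ce[i][1]<vr[1]: print(n,s[i],ce[i].round(1),px2w(c,*ce[i],12)[:2].round(1))
E
python3 -c "
from h import *
blobs('top');blobs('scene')"
```

```text
top [286 155  24  24 467] [297.5 166.5] [664.1 122.3]
top [ 345  176   61   41 1143] [375.5 192.1] [ 579.9 -135.8]
top [222 180  32  22 418] [237.5 190.7] [580.6 318.2]
top [443 188  28  26 542] [456.5 200.6] [ 554.1 -400.8]
top [153 244  54  39 858] [183.3 265.4] [336.2 481.4]
scene [360 120  33  38 315] [377.6 138.1] [345.  479.7]
scene [381 171  28  21 466] [394.4 180.6] [562.7 337.9]
scene [345 173  28  21 469] [358. 183.] [502.7 240.7]
scene [352 213  29  24 534] [366.2 224.6] [663.1 123.1]
scene [ 242  232   71   47 1307] [272.  251.7] [ 592.  -143.1]
scene [156 270  36  33 936] [174.3 286. ] [ 546.  -394.7]
```

Request:
{"api": "jog_arm", "payload": {"commands": [{"dx": 0.8, "dy": 0.59, "dz": 0, "ax": 0, "ay": 0, "az": 0, "gripper": 0}, {"dx": 0.8, "dy": 0.59, "dz": 0, "ax": 0, "ay": 0, "az": 0, "gripper": 0}, {"dx": 0.8, "dy": 0.59, "dz": 0, "ax": 0, "ay": 0, "az": 0, "gripper": 0}, {"dx": 0.8, "dy": 0.59, "dz": 0, "ax": 0, "ay": 0, "az": 0, "gripper": 0}, {"dx": 0.8, "dy": 0.59, "dz": 0, "ax": 0, "ay": 0, "az": 0, "gripper": 0}, {"dx": 0, "dy": 0, "dz": 0, "ax": 0, "ay": 0, "az": 0, "gripper": 0}]}}

```text
clock: 20.8
eef_pos: [662.6, 121.7, 87.1]
eef_rot: [3.141, 0.0, -0.002]
wrist_force: [0.1, 0.5, -0.7]
finger_gap: 94.2
finger_force: 0.0
```

Request:
{"api": "jog_arm", "payload": {"commands": [{"dx": 0, "dy": -0.04, "dz": 0.8, "ax": 0, "ay": 0, "az": 0, "gripper": 0}, {"dx": 0, "dy": 0, "dz": 0.6, "ax": 0, "ay": 0, "az": 0, "gripper": 0}, {"dx": 0, "dy": 0, "dz": 0.2, "ax": 0, "ay": 0, "az": 0, "gripper": 0}, {"dx": 0, "dy": 0, "dz": 0.2, "ax": 0, "ay": 0, "az": 0, "gripper": 0}, {"dx": 0, "dy": 0, "dz": 0.07, "ax": 0, "ay": 0, "az": 0, "gripper": 0}, {"dx": 0, "dy": 0, "dz": 0, "ax": 0, "ay": 0, "az": 0, "gripper": 0.2}, {"dx": 0, "dy": 0, "dz": 0, "ax": 0, "ay": 0, "az": 0, "gripper": 0.3}, {"dx": 0, "dy": 0, "dz": 0, "ax": 0, "ay": 0, "az": 0, "gripper": 0.3}, {"dx": 0, "dy": 0, "dz": 0, "ax": 0, "ay": 0, "az": 0, "gripper": 0.3}]}}

```text
clock: 21.92
eef_pos: [661.8, 125.4, 13.6]
eef_rot: [-3.142, -0.001, 0.0]
wrist_force: [0.2, 0.1, 4.0]
finger_gap: 79.8
finger_force: 5.0
```

Request:
{"api": "jog_arm", "payload": {"commands": [{"dx": -0.31, "dy": -0.53, "dz": 0, "ax": 0, "ay": 0, "az": 0, "gripper": 0.3}, {"dx": -0.31, "dy": -0.53, "dz": 0, "ax": 0, "ay": 0, "az": 0, "gripper": 0.3}, {"dx": -0.31, "dy": -0.53, "dz": 0, "ax": 0, "ay": 0, "az": 0, "gripper": 0.3}, {"dx": -0.31, "dy": -0.53, "dz": 0, "ax": 0, "ay": 0, "az": 0, "gripper": 0.3}, {"dx": -0.31, "dy": -0.53, "dz": 0, "ax": 0, "ay": 0, "az": 0, "gripper": 0.3}, {"dx": 0, "dy": 0, "dz": 0, "ax": 0, "ay": 0, "az": 0, "gripper": 0.3}, {"dx": 0, "dy": 0, "dz": 0, "ax": 0, "ay": 0, "az": 0, "gripper": 0}, {"dx": 0, "dy": 0, "dz": 0, "ax": 0, "ay": 0, "az": 0, "gripper": 0}, {"dx": 0, "dy": 0, "dz": -0.3, "ax": 0, "ay": 0, "az": 0, "gripper": 0}, {"dx": 0, "dy": 0, "dz": -0.9, "ax": 0, "ay": 0, "az": 0, "gripper": 0}]}}

```text
clock: 23.18
eef_pos: [598.6, 231.0, 60.5]
eef_rot: [3.141, 0.003, -0.0]
wrist_force: [0.5, -0.2, 0.4]
finger_gap: 94.0
finger_force: 0.0
```

Request:
{"api": "jog_arm", "payload": {"commands": [{"dx": 0, "dy": 0, "dz": -0.9, "ax": 0, "ay": 0, "az": 0, "gripper": 0}, {"dx": -0.3, "dy": 1, "dz": -0.7, "ax": 0, "ay": 0, "az": 0, "gripper": 0}, {"dx": 0, "dy": 1, "dz": 0, "ax": 0, "ay": 0, "az": 0, "gripper": 0}, {"dx": 0, "dy": 1, "dz": 0, "ax": 0, "ay": 0, "az": 0, "gripper": 0}, {"dx": 0, "dy": 1, "dz": 0, "ax": 0, "ay": 0, "az": 0, "gripper": 0}, {"dx": 0, "dy": 1, "dz": 0, "ax": 0, "ay": 0, "az": 0, "gripper": 0}, {"dx": 0, "dy": 1, "dz": 0, "ax": 0, "ay": 0, "az": 0, "gripper": 0}, {"dx": 0, "dy": 1, "dz": 0, "ax": 0, "ay": 0, "az": 0, "gripper": 0}, {"dx": 0, "dy": 1, "dz": 0, "ax": 0, "ay": 0, "az": 0, "gripper": 0}, {"dx": 0, "dy": 1, "dz": 0, "ax": 0, "ay": 0, "az": 0, "gripper": 0}]}}

```text
clock: 24.42
eef_pos: [587.5, -130.1, 125.9]
eef_rot: [3.141, -0.001, -0.0]
wrist_force: [-0.1, -0.5, -0.4]
finger_gap: 94.0
finger_force: 0.0
```

Request:
{"api": "jog_arm", "payload": {"commands": [{"dx": 0, "dy": 1, "dz": 0, "ax": 0, "ay": 0, "az": 0, "gripper": 0}, {"dx": 0, "dy": 1, "dz": 0, "ax": 0, "ay": 0, "az": 0, "gripper": 0}, {"dx": 0, "dy": 1, "dz": 0, "ax": 0, "ay": 0, "az": 0, "gripper": 0}, {"dx": 0, "dy": 1, "dz": 0, "ax": 0, "ay": 0, "az": 0, "gripper": 0}, {"dx": 0, "dy": 1, "dz": 0, "ax": 0, "ay": 0, "az": -0.35, "gripper": 0}, {"dx": 0, "dy": 0.5, "dz": 0, "ax": 0, "ay": 0, "az": 0, "gripper": 0}, {"dx": 0, "dy": 0, "dz": 0, "ax": 0, "ay": 0, "az": 0, "gripper": 0}]}}

```text
clock: 25.3
eef_pos: [588.5, -349.7, 125.3]
eef_rot: [3.141, -0.0, 0.059]
wrist_force: [-1.0, 0.4, 0.5]
finger_gap: 94.3
finger_force: 0.0
```

Run:
```python
from h import *
c=snap('top','t5')
im=c['image'][:,:,::-1]
cv2.imwrite('pics/c6.png',cv2.resize(im[150:250,200:400],None,fx=4,fy=4,interpolation=cv2.INTER_CUBIC))
blobs('top');blobs('scene')
```

```text
top [477 146  28  31 446] [488.9 161.8] [ 685.8 -514.3]
top [251 173  26  25 496] [263.4 185.2] [599.9 233.3]
top [399 181  62  95 967] [425.2 227.9] [ 463.5 -295.3]
top [219 184  25  25 498] [231.1 196.1] [562.5 338.5]
top [248 202  25  26 504] [260.  214.6] [502.2 241.5]
top [153 244  54  39 856] [183.3 265.5] [336.1 481.5]
scene [360 124  31  27 379] [375.8 137.3] [337.  478.8]
scene [ 345  171   64   40 1455] [377. 188.] [557.5 268.2]
scene [182 182  28  32 425] [196.5 199.7] [ 273.9 -186.9]
scene [136 222  42  46 347] [162.5 243.7] [ 389.5 -349.4]
scene [156 270  36  33 937] [174.3 286. ] [ 546.  -394.7]
```

View pics/c6.png

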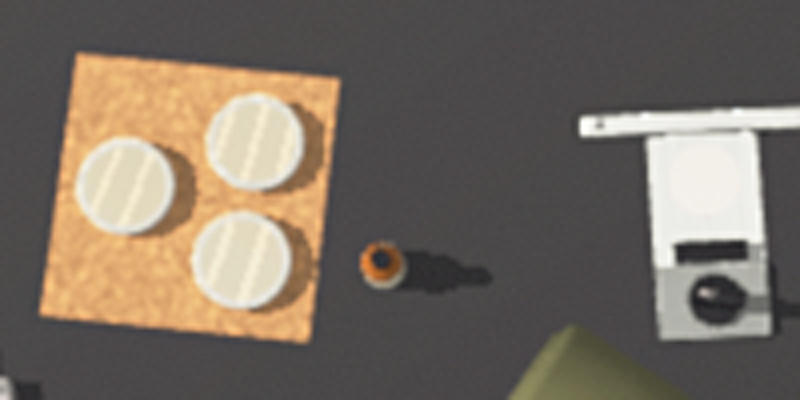

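Run:
```python
from h import *
out=[]
for n,(u0,u1,v0,v1),tgt in (('top',(360,395,180,212),None),('scene',(235,300,215,280),None)):
    c=cams.camera(n);im=c['image'][v0:v1,u0:u1].astype(int)
    sat=im[...,0]-im[...,2]
    out.append(cv2.resize(np.clip((im-190)*4,0,255).astype(np.uint8)[...,::-1],(400,400),interpolation=cv2.INTER_CUBIC))
    for p in [(573.4,-138.8),(571.6,-135.5)]:
        u,v=w2px(c,(*p,0));print(n,p,(u-u0)*400/(u1-u0),(v-v0)*400/(v1-v0))
cv2.imwrite('pics/spot.png',np.hstack(out))
for n,u,v,in (('top',456.5,200.6),('scene',174.3,286)):
    c=cams.camera(n);print([px2w(c,u,v,z)[:2].round(1) for z in(16,20,24)])
```

```text
top (573.4, -138.8) 182.64442050614954 184.36006075906198
top (571.6, -135.5) 171.33622152219883 190.93706513075654
scene (573.4, -138.8) 211.69472106128245 219.01112644991775
scene (571.6, -135.5) 215.6327053717524 213.49277609907176
[array([ 553.4, -399.4]), array([ 552.7, -398.1]), array([ 552. , -396.7])]
[array([ 549.7, -396. ]), array([ 553.6, -397.3]), array([ 557.5, -398.6])]
```

View pics/spot.png

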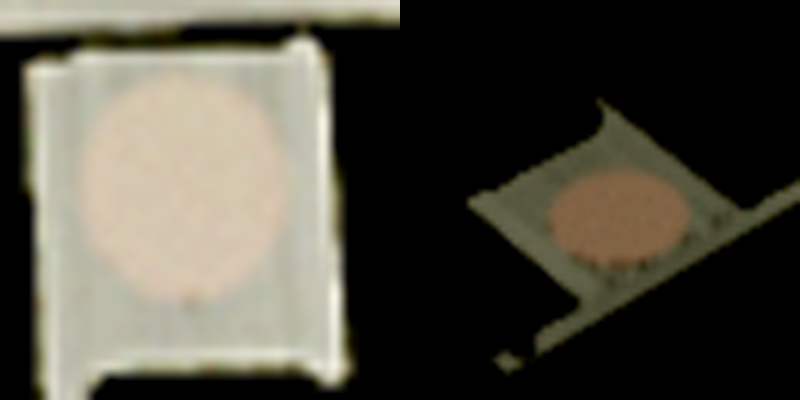

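Request:
{"api": "jog_arm", "payload": {"commands": [{"dx": -0.5, "dy": 0.56, "dz": 0, "ax": 0, "ay": 0, "az": 0, "gripper": 0}, {"dx": -0.5, "dy": 0.56, "dz": 0, "ax": 0, "ay": 0, "az": 0, "gripper": 0}, {"dx": 0, "dy": 0, "dz": 0.8, "ax": 0, "ay": 0, "az": 0, "gripper": 0}, {"dx": 0, "dy": 0, "dz": 0.8, "ax": 0, "ay": 0, "az": 0, "gripper": 0}, {"dx": 0, "dy": 0, "dz": 0.4, "ax": 0, "ay": 0, "az": 0, "gripper": 0}, {"dx": 0, "dy": 0, "dz": 0.2, "ax": 0, "ay": 0, "az": 0, "gripper": 0}, {"dx": 0, "dy": 0, "dz": 0, "ax": 0, "ay": 0, "az": 0, "gripper": 0}]}}

```text
clock: 26.52
eef_pos: [552.0, -395.7, 37.5]
eef_rot: [3.141, -0.0, 0.062]
wrist_force: [-0.3, -0.0, -0.8]
finger_gap: 94.2
finger_force: 0.0
```

Request:
{"api": "jog_arm", "payload": {"commands": [{"dx": 0, "dy": 0, "dz": 0.3, "ax": 0, "ay": 0, "az": 0, "gripper": 0}, {"dx": 0, "dy": 0, "dz": 0.33, "ax": 0, "ay": 0, "az": 0, "gripper": 0}, {"dx": 0, "dy": 0, "dz": 0, "ax": 0, "ay": 0, "az": 0, "gripper": 0.2}, {"dx": 0, "dy": 0, "dz": 0, "ax": 0, "ay": 0, "az": 0, "gripper": 0.3}, {"dx": 0, "dy": 0, "dz": 0, "ax": 0, "ay": 0, "az": 0, "gripper": 0.3}, {"dx": 0, "dy": 0, "dz": 0, "ax": 0, "ay": 0, "az": 0, "gripper": 0.3}]}}

```text
clock: 27.28
eef_pos: [551.8, -395.8, 12.1]
eef_rot: [3.141, -0.0, 0.061]
wrist_force: [0.2, 0.3, -1.1]
finger_gap: 79.7
finger_force: 5.0
```

Run:
```python
from h import *
print(px2w(cams.camera('top'),360+182*35/400,180+189*32/400),px2w(cams.camera('scene'),235+219*65/400,215+218*65/400),manip.read_state()['eef_pos'])
```

```text
[ 572.14892079 -138.59696565    0.        ] [ 574.80674767 -136.00532663    0.        ] [ 551.72545044 -395.7683888    11.98084173]
```

Request:
{"api": "jog_arm", "payload": {"commands": [{"dx": 0.4, "dy": -0.1, "dz": 0, "ax": 0, "ay": 0, "az": 0, "gripper": 0.3}, {"dx": 0.4, "dy": -0.1, "dz": 0, "ax": 0, "ay": 0, "az": 0, "gripper": 0.3}, {"dx": 0, "dy": -0.7, "dz": 0, "ax": 0, "ay": 0, "az": 0, "gripper": 0.3}, {"dx": 0, "dy": -0.7, "dz": 0, "ax": 0, "ay": 0, "az": 0, "gripper": 0.3}, {"dx": 0, "dy": -0.7, "dz": 0, "ax": 0, "ay": 0, "az": 0, "gripper": 0.3}, {"dx": 0, "dy": -0.7, "dz": 0, "ax": 0, "ay": 0, "az": 0, "gripper": 0.3}, {"dx": 0, "dy": -0.7, "dz": 0, "ax": 0, "ay": 0, "az": 0, "gripper": 0.3}, {"dx": 0, "dy": -0.7, "dz": 0, "ax": 0, "ay": 0, "az": 0, "gripper": 0.3}, {"dx": 0, "dy": -0.7, "dz": 0, "ax": 0, "ay": 0, "az": 0, "gripper": 0.3}, {"dx": 0, "dy": 0, "dz": 0, "ax": 0, "ay": 0, "az": 0, "gripper": 0.3}]}}

```text
clock: 28.62
eef_pos: [572.0, -188.3, 12.0]
eef_rot: [-3.141, -0.0, 0.064]
wrist_force: [-0.1, -0.4, -0.6]
finger_gap: 80.1
finger_force: 5.0
```

Request:
{"api": "jog_arm", "payload": {"commands": [{"dx": 0, "dy": -0.65, "dz": 0, "ax": 0, "ay": 0, "az": 0, "gripper": 0.3}, {"dx": 0, "dy": -0.65, "dz": 0, "ax": 0, "ay": 0, "az": 0, "gripper": 0.3}, {"dx": 0.05, "dy": 0, "dz": 0, "ax": 0, "ay": 0, "az": 0, "gripper": 0.3}, {"dx": 0, "dy": 0, "dz": 0, "ax": 0, "ay": 0, "az": 0, "gripper": 0.3}]}}

```text
clock: 29.12
eef_pos: [570.5, -139.0, 12.0]
eef_rot: [3.141, -0.001, 0.061]
wrist_force: [-0.4, -0.3, -1.3]
finger_gap: 79.7
finger_force: 5.0
```

Request:
{"api": "jog_arm", "payload": {"commands": [{"dx": 0, "dy": 0, "dz": 0, "ax": 0, "ay": 0, "az": 0, "gripper": 0}, {"dx": 0, "dy": 0, "dz": 0, "ax": 0, "ay": 0, "az": 0, "gripper": 0}, {"dx": 0, "dy": 0, "dz": -0.4, "ax": 0, "ay": 0, "az": 0, "gripper": 0}, {"dx": 0, "dy": 0, "dz": -0.9, "ax": 0, "ay": 0, "az": 0, "gripper": 0}, {"dx": 0, "dy": 0, "dz": -0.9, "ax": 0, "ay": 0, "az": 0, "gripper": 0}, {"dx": 0, "dy": -1, "dz": -0.5, "ax": 0, "ay": 0, "az": 0, "gripper": 0}, {"dx": -1, "dy": -1, "dz": 0, "ax": 0, "ay": 0, "az": 0, "gripper": 0}, {"dx": -1, "dy": -1, "dz": 0, "ax": 0, "ay": 0, "az": 0, "gripper": 0}, {"dx": 0, "dy": -1, "dz": 0, "ax": 0, "ay": 0, "az": 0, "gripper": 0}, {"dx": 0, "dy": -1, "dz": 0, "ax": 0, "ay": 0, "az": 0, "gripper": 0}]}}

```text
clock: 30.38
eef_pos: [477.7, 57.7, 121.4]
eef_rot: [3.142, -0.002, 0.061]
wrist_force: [0.5, 0.3, 0.6]
finger_gap: 94.1
finger_force: 0.0
```

Run:
```python
from h import *
out=[]
for n,(u0,u1,v0,v1) in (('top',(340,415,165,240)),('scene',(225,325,190,290))):
    c=cams.camera(n);im=c['image'][v0:v1,u0:u1]
    out.append(cv2.resize(im[...,::-1],(400,400),interpolation=cv2.INTER_CUBIC))
cv2.imwrite('pics/deep.png',np.hstack(out))
```

```text
(no output)
```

View pics/deep.png

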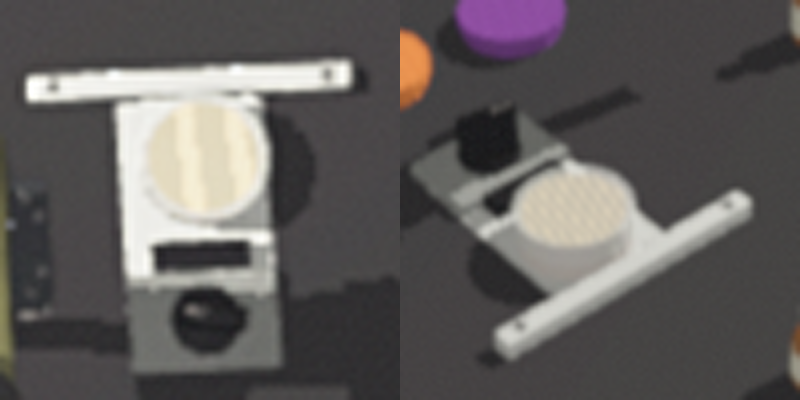

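Run:
```python
from h import *
c=cams.camera('top')
print(px2w(c,340+208*.1875,165+157.5*.1875,32))
im=c['image'][165:212,355:400]
s=cv2.resize(np.hstack([im]),None,fx=10,fy=10,interpolation=cv2.INTER_CUBIC)
print([w2px(c,(*p,z)) for p,z in (((572.1,-138.6),32),((572.1,-138.6),0))])
g=cv2.cvtColor(c['image'],cv2.COLOR_RGB2HSV)[...,1]
m=(g[160:215,350:405]>25).astype(np.uint8)
k,l,st,ce=cv2.connectedComponentsWithStats(m)
for i in range(1,k):
    if st[i][4]>100: print(st[i],ce[i]+[350,160],px2w(c,*(ce[i]+[350,160]),32))
c=cams.camera('scene');print(px2w(c,225+174*.25,190+207*.25,32))
```

```text
[ 568.3668199  -144.20512493   32.        ]
[(np.float64(377.2517678388385), np.float64(193.38124162522928)), (np.float64(375.92610845600973), np.float64(195.13454591562035))]
[ 18  24  20  21 324] [377.58333333 194.02469136] [ 569.99223892 -139.64434462   32.        ]
[ 573.94133722 -140.33418091   32.        ]
```

Request:
{"api": "jog_arm", "payload": {"commands": [{"dx": 0, "dy": 1, "dz": 0, "ax": 0, "ay": 0, "az": 0, "gripper": 0}, {"dx": 0, "dy": 1, "dz": 0, "ax": 0, "ay": 0, "az": 0, "gripper": 0}, {"dx": 1, "dy": 1, "dz": 0, "ax": 0, "ay": 0, "az": 0, "gripper": 0}, {"dx": 1, "dy": 1, "dz": 0, "ax": 0, "ay": 0, "az": 0, "gripper": 0}, {"dx": 0, "dy": 0.9, "dz": 0.5, "ax": 0, "ay": 0, "az": 0, "gripper": 0}, {"dx": 0, "dy": 0, "dz": 0.9, "ax": 0, "ay": 0, "az": 0, "gripper": 0}, {"dx": 0, "dy": 0, "dz": 0, "ax": 0, "ay": 0, "az": 0, "gripper": 0}]}}

```text
clock: 31.45
eef_pos: [568.1, -135.2, 62.0]
eef_rot: [-3.14, 0.004, 0.06]
wrist_force: [0.0, 0.2, 0.2]
finger_gap: 94.1
finger_force: 0.0
```

Request:
{"api": "jog_arm", "payload": {"commands": [{"dx": 0.05, "dy": 0.03, "dz": 0.5, "ax": 0, "ay": 0, "az": 0, "gripper": 0}, {"dx": 0, "dy": 0, "dz": 0.5, "ax": 0, "ay": 0, "az": 0, "gripper": 0}, {"dx": 0, "dy": 0, "dz": 0.2, "ax": 0, "ay": 0, "az": 0, "gripper": 0}, {"dx": 0, "dy": 0, "dz": 0, "ax": 0, "ay": 0, "az": 0, "gripper": 0.2}, {"dx": 0, "dy": 0, "dz": 0, "ax": 0, "ay": 0, "az": 0, "gripper": 0.3}, {"dx": 0, "dy": 0, "dz": 0, "ax": 0, "ay": 0, "az": 0, "gripper": 0.3}, {"dx": 0, "dy": 0, "dz": 0, "ax": 0, "ay": 0, "az": 0, "gripper": 0.3}]}}

```text
clock: 32.33
eef_pos: [572.0, -135.2, 16.3]
eef_rot: [3.141, -0.001, 0.061]
wrist_force: [0.1, -0.1, 0.8]
finger_gap: 79.9
finger_force: 5.0
```

Request:
{"api": "jog_arm", "payload": {"commands": [{"dx": 0, "dy": 0.025, "dz": 0, "ax": 0, "ay": 0, "az": 0, "gripper": 0.3}, {"dx": 0, "dy": 0, "dz": 0, "ax": 0, "ay": 0, "az": 0, "gripper": 0.3}, {"dx": 0, "dy": 0, "dz": 0, "ax": 0, "ay": 0, "az": 0, "gripper": 0}, {"dx": 0, "dy": 0, "dz": 0, "ax": 0, "ay": 0, "az": 0, "gripper": 0}, {"dx": 0, "dy": 0, "dz": -0.6, "ax": 0, "ay": 0, "az": 0, "gripper": 0}, {"dx": 0, "dy": 0, "dz": -1, "ax": 0, "ay": 0, "az": 0, "gripper": 0}, {"dx": 0, "dy": 0, "dz": -1, "ax": 0, "ay": 0, "az": 0, "gripper": 0.5}, {"dx": -0.83, "dy": 0, "dz": 0, "ax": 0, "ay": 0, "az": 0, "gripper": 0.5}, {"dx": -0.83, "dy": 0, "dz": 0, "ax": 0, "ay": 0, "az": 0, "gripper": 0.5}, {"dx": -0.83, "dy": 0, "dz": 0, "ax": 0, "ay": 0, "az": 0, "gripper": 0.5}]}}

```text
clock: 33.58
eef_pos: [471.3, -142.4, 119.7]
eef_rot: [3.141, 0.0, 0.061]
wrist_force: [1.0, -0.4, 0.3]
finger_gap: 57.3
finger_force: 0.0
```

Request:
{"api": "jog_arm", "payload": {"commands": [{"dx": 0, "dy": 0, "dz": 0, "ax": 0, "ay": 0, "az": -1, "gripper": 0.5}, {"dx": 0, "dy": 0, "dz": 0, "ax": 0, "ay": 0, "az": -1, "gripper": 0.5}, {"dx": 0, "dy": 0, "dz": 0, "ax": 0, "ay": 0, "az": -1, "gripper": 0.5}, {"dx": 0, "dy": 0, "dz": 0, "ax": 0, "ay": 0, "az": -1, "gripper": 0.5}, {"dx": 0, "dy": 0, "dz": 0, "ax": 0, "ay": 0, "az": -1, "gripper": 0.5}, {"dx": 0, "dy": 0, "dz": 0, "ax": 0, "ay": 0, "az": -1, "gripper": 0.5}, {"dx": 0, "dy": 0, "dz": 0, "ax": 0, "ay": 0, "az": -1, "gripper": 0.5}, {"dx": 0, "dy": 0, "dz": 0, "ax": 0, "ay": 0, "az": -1, "gripper": 0.5}, {"dx": 0, "dy": 0, "dz": 0, "ax": 0, "ay": 0, "az": 0, "gripper": 0.5}]}}

```text
clock: 34.7
eef_pos: [472.3, -142.4, 119.8]
eef_rot: [-3.141, 0.0, 1.456]
wrist_force: [-0.1, 0.0, -0.3]
finger_gap: 47.1
finger_force: 0.0
```

Request:
{"api": "jog_arm", "payload": {"commands": [{"dx": 0.01, "dy": -0.03, "dz": 0.8, "ax": 0, "ay": 0, "az": 0, "gripper": 0.5}, {"dx": 0, "dy": 0, "dz": 0.7, "ax": 0, "ay": 0, "az": 0, "gripper": 0.5}, {"dx": 0, "dy": 0, "dz": 0.4, "ax": 0, "ay": 0, "az": 0, "gripper": 0.5}, {"dx": 0, "dy": 0, "dz": 0.2, "ax": 0, "ay": 0, "az": 0, "gripper": 0.5}, {"dx": 0, "dy": 0, "dz": 0.03, "ax": 0, "ay": 0, "az": 0, "gripper": 0.5}, {"dx": 0, "dy": 0, "dz": 0, "ax": 0, "ay": 0, "az": 0, "gripper": 0.8}, {"dx": 0, "dy": 0, "dz": 0, "ax": 0, "ay": 0, "az": 0, "gripper": 1}, {"dx": 0, "dy": 0, "dz": 0, "ax": 0, "ay": 0, "az": 0, "gripper": 1}, {"dx": 0, "dy": 0, "dz": 0, "ax": 0, "ay": 0, "az": 0, "gripper": 1}, {"dx": 0, "dy": 0, "dz": 0, "ax": 0, "ay": 0, "az": 0, "gripper": 1}], "squeeze": 40}}

```text
clock: 35.95
eef_pos: [470.7, -141.7, 34.9]
eef_rot: [-3.14, -0.0, 1.458]
wrist_force: [-5.9, 0.1, 6.7]
finger_gap: 13.9
finger_force: 40.0
```

Request:
{"api": "jog_arm", "payload": {"commands": [{"dx": 0, "dy": 0, "dz": 0, "ax": 0, "ay": 0, "az": 0.67, "gripper": 1}, {"dx": 0, "dy": 0, "dz": 0, "ax": 0, "ay": 0, "az": 0.67, "gripper": 1}, {"dx": 0, "dy": 0, "dz": 0, "ax": 0, "ay": 0, "az": 0.67, "gripper": 1}, {"dx": 0, "dy": 0, "dz": 0, "ax": 0, "ay": 0, "az": 0.67, "gripper": 1}, {"dx": 0, "dy": 0, "dz": 0, "ax": 0, "ay": 0, "az": 0.67, "gripper": 1}, {"dx": 0, "dy": 0, "dz": 0, "ax": 0, "ay": 0, "az": 0.67, "gripper": 1}, {"dx": 0, "dy": 0, "dz": 0, "ax": 0, "ay": 0, "az": 0.67, "gripper": 1}, {"dx": 0, "dy": 0, "dz": 0, "ax": 0, "ay": 0, "az": 0.67, "gripper": 1}, {"dx": 0, "dy": 0, "dz": 0, "ax": 0, "ay": 0, "az": 0.67, "gripper": 1}, {"dx": 0, "dy": 0, "dz": 0, "ax": 0, "ay": 0, "az": 0, "gripper": 1}]}}

```text
clock: 37.2
eef_pos: [470.8, -141.8, 34.9]
eef_rot: [-3.141, 0.001, 0.403]
wrist_force: [-5.6, -0.3, 6.4]
finger_gap: 13.7
finger_force: 40.0
```

```bash
python3 -c "
from h import *
s=manip.read_state();print(s['moment'],s['wrist_force'],s['eef_rot'])"
```

```text
[-0.06865901  1.219815   -0.08276944] [-5.6370215  -0.34593887  6.35245663] [-3.14103963e+00  1.08819471e-03  4.03353466e-01]
```

Request:
{"api": "jog_arm", "payload": {"commands": [{"dx": 0, "dy": 0, "dz": 0, "ax": 0, "ay": 0, "az": 0.35, "gripper": 1}, {"dx": 0, "dy": 0, "dz": 0, "ax": 0, "ay": 0, "az": 0.35, "gripper": 1}, {"dx": 0, "dy": 0, "dz": 0, "ax": 0, "ay": 0, "az": 0.35, "gripper": 1}, {"dx": 0, "dy": 0, "dz": 0, "ax": 0, "ay": 0, "az": 0, "gripper": 1}, {"dx": 0, "dy": 0, "dz": 0, "ax": 0, "ay": 0, "az": 0, "gripper": 1}]}}

```text
clock: 37.83
eef_pos: [470.8, -141.8, 34.9]
eef_rot: [-3.141, 0.001, 0.222]
wrist_force: [-5.7, 0.5, 5.8]
finger_gap: 13.6
finger_force: 40.0
```

```bash
python3 -c "
from h import *
s=manip.read_state();print(s['moment'],s['wrist_force'],s['eef_rot'])"
```

```text
[-0.07012654  1.20252804  0.1895229 ] [-5.68712281  0.54038582  5.82334044] [-3.14131910e+00  1.19119069e-03  2.22188765e-01]
```

Request:
{"api": "jog_arm", "payload": {"commands": [{"dx": 0, "dy": 0, "dz": 0, "ax": 0, "ay": 0, "az": 0.3, "gripper": 1}, {"dx": 0, "dy": 0, "dz": 0, "ax": 0, "ay": 0, "az": 0.2, "gripper": 1}, {"dx": 0, "dy": 0, "dz": 0, "ax": 0, "ay": 0, "az": 0, "gripper": 1}, {"dx": 0, "dy": 0, "dz": 0, "ax": 0, "ay": 0, "az": 0, "gripper": 1}]}}

```text
clock: 38.33
eef_pos: [470.8, -141.8, 34.9]
eef_rot: [3.142, 0.001, 0.136]
wrist_force: [-5.9, -0.1, 6.9]
finger_gap: 14.2
finger_force: 40.4
```

```bash
python3 -c "
from h import *
s=manip.read_state();print(s['moment'],s['wrist_force'],s['eef_rot'])"
```

```text
[-0.08480497  1.23165805  0.60767431] [-5.90334849 -0.11192505  6.87872468] [3.14152390e+00 1.30427980e-03 1.35693783e-01]
```

Request:
{"api": "jog_arm", "payload": {"commands": [{"dx": 0, "dy": 0, "dz": 0, "ax": 0, "ay": 0, "az": 0, "gripper": 0.6}, {"dx": 0, "dy": 0, "dz": 0, "ax": 0, "ay": 0, "az": 0, "gripper": 0.6}, {"dx": 0, "dy": 0, "dz": -0.8, "ax": 0, "ay": 0, "az": 0, "gripper": 0.6}, {"dx": 0, "dy": 0, "dz": -0.8, "ax": 0, "ay": 0, "az": 0, "gripper": 0.6}, {"dx": 0, "dy": 0, "dz": -0.8, "ax": 0, "ay": 0, "az": 0, "gripper": 0.6}, {"dx": -0.6, "dy": -1, "dz": 0, "ax": 0, "ay": 0, "az": 0, "gripper": 0.6}, {"dx": -0.6, "dy": -1, "dz": 0, "ax": 0, "ay": 0, "az": 0, "gripper": 0.6}, {"dx": -0.6, "dy": -1, "dz": 0, "ax": 0, "ay": 0, "az": 0, "gripper": 0.6}, {"dx": 0, "dy": -1, "dz": 0, "ax": 0, "ay": 0, "az": 0, "gripper": 0.6}, {"dx": 0, "dy": -1, "dz": 0, "ax": 0, "ay": 0, "az": 0, "gripper": 0.6}]}}

```text
clock: 39.58
eef_pos: [372.8, 47.9, 130.9]
eef_rot: [3.142, -0.001, 0.134]
wrist_force: [0.8, -0.7, -0.3]
finger_gap: 37.6
finger_force: 0.0
```

Run:
```python
from h import *
out=[]
for n,(u0,u1,v0,v1) in (('top',(210,410,150,250)),('scene',(210,410,150,250))):
    c=snap(n,'fin_'+n);im=c['image'][v0:v1,u0:u1]
    out.append(cv2.resize(im[...,::-1],(600,300),interpolation=cv2.INTER_CUBIC))
c=cams.camera('top');im=c['image'][165:240,340:415]
k=cv2.resize(im[...,::-1],(600,600),interpolation=cv2.INTER_CUBIC)
cv2.imwrite('pics/fin.png',np.vstack(out)); cv2.imwrite('pics/fink.png',k)
g=cv2.cvtColor(c['image'],cv2.COLOR_RGB2HSV)[...,1]
m=(g[160:215,350:405]>25).astype(np.uint8)
n,l,st,ce=cv2.connectedComponentsWithStats(m)
for i in range(1,n):
    if st[i][4]>100: print(st[i],px2w(c,*(ce[i]+[350,160]),31))
blobs('top');blobs('scene')
```

```text
[ 17  23  20  21 325] [ 573.28023811 -136.71165105   31.        ]
top [251 173  26  25 495] [263.5 185.2] [599.9 233.2]
top [ 345  176   61   59 1428] [375.1 199. ] [ 557.  -134.2]
top [219 184  25  25 497] [231.  196.1] [562.6 338.5]
top [248 202  25  26 503] [260.  214.6] [502.3 241.6]
top [304 240  32  15 378] [320.7 246.8] [399.4  43.1]
top [153 244  54  39 856] [183.4 265.4] [336.3 481.3]
scene [360 124  31  27 380] [375.8 137.3] [337.2 478.7]
scene [ 345  171   64   40 1456] [377. 188.] [557.4 268.2]
```

View pics/fin.png

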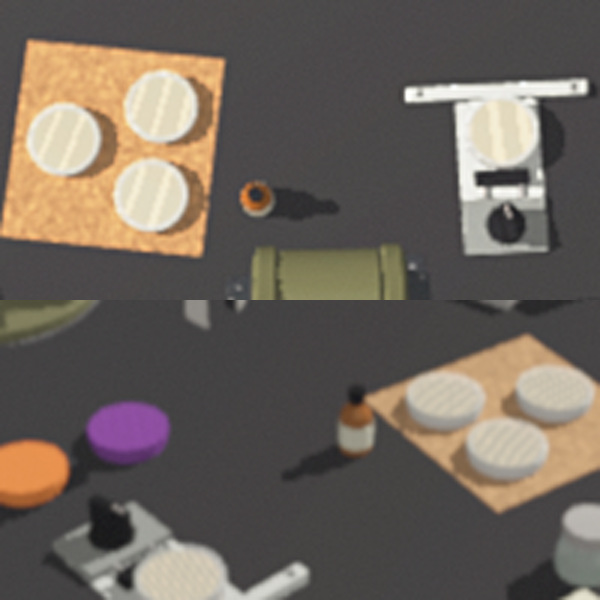

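View pics/fink.png

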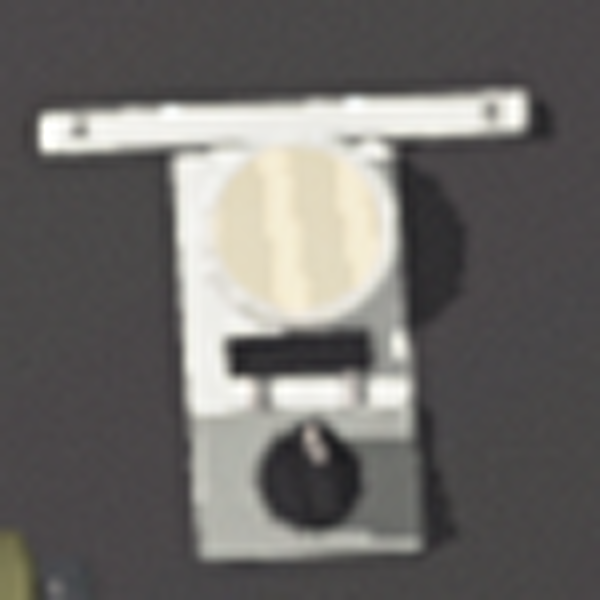

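Request:
{"api": "jog_arm", "payload": {"commands": [{"dx": 0, "dy": 1, "dz": 0, "ax": 0, "ay": 0, "az": 0, "gripper": 0.6}, {"dx": 0, "dy": 1, "dz": 0, "ax": 0, "ay": 0, "az": 0, "gripper": 0.6}, {"dx": 0.6, "dy": 1, "dz": 0, "ax": 0, "ay": 0, "az": 0, "gripper": 0.6}, {"dx": 0.6, "dy": 1, "dz": 0, "ax": 0, "ay": 0, "az": 0, "gripper": 0.6}, {"dx": 0.6, "dy": 1, "dz": 0, "ax": 0, "ay": 0, "az": 0, "gripper": 0.6}, {"dx": 0, "dy": 0, "dz": 0.8, "ax": 0, "ay": 0, "az": 0, "gripper": 0.6}, {"dx": 0, "dy": 0, "dz": 0.8, "ax": 0, "ay": 0, "az": 0, "gripper": 0.6}, {"dx": 0, "dy": 0, "dz": 0.8, "ax": 0, "ay": 0, "az": 0, "gripper": 0.6}, {"dx": 0, "dy": 0, "dz": 0, "ax": 0, "ay": 0, "az": 0, "gripper": 0.6}]}}

```text
clock: 40.95
eef_pos: [469.9, -142.4, 32.9]
eef_rot: [-3.14, 0.004, 0.133]
wrist_force: [0.3, -0.2, 0.4]
finger_gap: 37.9
finger_force: 0.0
```

Request:
{"api": "jog_arm", "payload": {"commands": [{"dx": 0, "dy": 0, "dz": 0, "ax": 0, "ay": 0, "az": 0, "gripper": 0.8}, {"dx": 0, "dy": 0, "dz": 0, "ax": 0, "ay": 0, "az": 0, "gripper": 1}, {"dx": 0, "dy": 0, "dz": 0, "ax": 0, "ay": 0, "az": 0, "gripper": 1}, {"dx": 0, "dy": 0, "dz": 0, "ax": 0, "ay": 0, "az": 0, "gripper": 1}], "squeeze": 4}}

```text
clock: 41.45
eef_pos: [471.8, -141.6, 35.7]
eef_rot: [3.141, -0.001, 0.135]
wrist_force: [-1.9, 3.5, 6.3]
finger_gap: 15.8
finger_force: 4.0
```

```bash
python3 -c "
from h import *
s=manip.read_state();print(s['moment'],s['wrist_force'],s['eef_rot'],s['finger_gap'])"
```

```text
[0.72822222 0.31733278 0.06190314] [-1.85608814  3.46319697  6.25847579] [ 3.14133695e+00 -1.41238379e-03  1.34824580e-01] 15.759999304117343
```

Request:
{"api": "jog_arm", "payload": {"commands": [{"dx": 0, "dy": 0, "dz": 0, "ax": 0, "ay": 0, "az": -0.2, "gripper": 1}, {"dx": 0, "dy": 0, "dz": 0, "ax": 0, "ay": 0, "az": 0, "gripper": 1}, {"dx": 0, "dy": 0, "dz": 0, "ax": 0, "ay": 0, "az": 0, "gripper": 1}, {"dx": 0, "dy": 0, "dz": 0, "ax": 0, "ay": 0, "az": 0, "gripper": 1}], "squeeze": 50}}

```text
clock: 41.95
eef_pos: [471.7, -141.6, 35.7]
eef_rot: [3.141, -0.001, 0.17]
wrist_force: [-0.1, 4.0, 6.8]
finger_gap: 14.3
finger_force: 47.8
```

```bash
python3 -c "
from h import *
s=manip.read_state();print(s['moment'],s['wrist_force'],s['eef_rot'],s['finger_gap'])"
```

```text
[0.75587317 0.36263763 0.13309104] [-0.12522938  4.01129038  6.84233917] [ 3.14123720e+00 -1.31444629e-03  1.69998929e-01] 14.340577410940432
```

Request:
{"api": "jog_arm", "payload": {"commands": [{"dx": 0, "dy": 0, "dz": 0, "ax": 0, "ay": 0, "az": -0.15, "gripper": 1}, {"dx": 0, "dy": 0, "dz": 0, "ax": 0, "ay": 0, "az": 0, "gripper": 1}, {"dx": 0, "dy": 0, "dz": 0, "ax": 0, "ay": 0, "az": 0, "gripper": 1}]}}

```text
clock: 42.32
eef_pos: [471.7, -141.6, 35.7]
eef_rot: [3.141, -0.001, 0.196]
wrist_force: [-0.3, 4.4, 6.7]
finger_gap: 13.7
finger_force: 47.8
```

```bash
python3 -c "
from h import *
s=manip.read_state();print(s['moment'],s['wrist_force'],s['eef_rot'],s['finger_gap'])"
```

```text
[0.79909582 0.39092242 0.03214452] [-0.30030231  4.40749945  6.70405616] [ 3.14127784e+00 -1.31360068e-03  1.95941897e-01] 13.739066083872913
```

Request:
{"api": "jog_arm", "payload": {"commands": [{"dx": 0, "dy": 0, "dz": 0, "ax": 0, "ay": 0, "az": 0, "gripper": 1}, {"dx": 0, "dy": 0, "dz": 0, "ax": 0, "ay": 0, "az": 0, "gripper": 1}], "squeeze": 8}}

```text
clock: 42.58
eef_pos: [471.7, -141.7, 35.5]
eef_rot: [3.141, -0.001, 0.196]
wrist_force: [-0.9, 3.9, 7.6]
finger_gap: 14.4
finger_force: 8.1
```

```bash
python3 -c "
from h import *
s=manip.read_state();print(s['moment'],s['eef_rot'],s['finger_gap'])"
```

```text
[0.77092882 0.3575381  0.12929645] [ 3.14122953e+00 -1.19789523e-03  1.96094279e-01] 14.384060818602894
```

Request:
{"api": "jog_arm", "payload": {"commands": [{"dx": 0, "dy": 0, "dz": 0, "ax": 0, "ay": 0, "az": 0, "gripper": 0.7}, {"dx": 0, "dy": 0, "dz": 0, "ax": 0, "ay": 0, "az": 0, "gripper": 0.7}, {"dx": 0, "dy": 0, "dz": 0, "ax": 0, "ay": 0, "az": 0, "gripper": 0.9}, {"dx": 0, "dy": 0, "dz": 0, "ax": 0, "ay": 0, "az": 0, "gripper": 1}, {"dx": 0, "dy": 0, "dz": 0, "ax": 0, "ay": 0, "az": 0, "gripper": 1}, {"dx": 0, "dy": 0, "dz": 0, "ax": 0, "ay": 0, "az": 0, "gripper": 1}], "squeeze": 3}}

```text
clock: 43.32
eef_pos: [471.2, -141.7, 34.6]
eef_rot: [-3.141, 0.0, 0.196]
wrist_force: [-1.1, 2.0, 0.1]
finger_gap: 14.9
finger_force: 3.0
```

Request:
{"api": "jog_arm", "payload": {"commands": [{"dx": 0, "dy": 0, "dz": 0, "ax": 0, "ay": 0, "az": 0, "gripper": 0.6}, {"dx": 0, "dy": 0, "dz": 0, "ax": 0, "ay": 0, "az": 0, "gripper": 0.6}, {"dx": 0, "dy": 0, "dz": -0.8, "ax": 0, "ay": 0, "az": 0, "gripper": 0.6}, {"dx": 0, "dy": 0, "dz": -0.8, "ax": 0, "ay": 0, "az": 0, "gripper": 0.6}, {"dx": 0, "dy": 0, "dz": -0.8, "ax": 0, "ay": 0, "az": 0, "gripper": 0.6}, {"dx": -0.6, "dy": -1, "dz": 0, "ax": 0, "ay": 0, "az": 0, "gripper": 0.6}, {"dx": -0.6, "dy": -1, "dz": 0, "ax": 0, "ay": 0, "az": 0, "gripper": 0.6}, {"dx": -0.6, "dy": -1, "dz": 0, "ax": 0, "ay": 0, "az": 0, "gripper": 0.6}, {"dx": 0, "dy": -1, "dz": 0, "ax": 0, "ay": 0, "az": 0, "gripper": 0.6}, {"dx": 0, "dy": 0, "dz": 0, "ax": 0, "ay": 0, "az": 0, "gripper": 0.6}]}}

```text
clock: 44.58
eef_pos: [369.1, 2.6, 130.9]
eef_rot: [3.141, -0.001, 0.198]
wrist_force: [0.5, -0.5, 0.1]
finger_gap: 37.4
finger_force: 0.0
```

Run:
```python
from h import *
c=cams.camera('top')
g=cv2.cvtColor(c['image'],cv2.COLOR_RGB2HSV)[...,1]
m=(g[160:215,350:405]>25).astype(np.uint8)
n,l,st,ce=cv2.connectedComponentsWithStats(m)
for i in range(1,n):
    if st[i][4]>100: print(st[i],px2w(c,*(ce[i]+[350,160]),31))
blobs('top');blobs('scene')
d=np.abs(cv2.imread('pics/fin_top.png').astype(int)[150:215,200:480]-c['image'][150:215,200:480,::-1]).max(2)
print((d>60).sum())
```

```text
[ 17  24  20  20 323] [ 572.90235132 -136.81938331   31.        ]
top [251 173  26  25 494] [263.5 185.2] [599.8 233.3]
top [ 345  176   61   59 1426] [375.2 198.9] [ 557.2 -134.3]
top [219 184  25  25 497] [231.  196.1] [562.6 338.5]
top [248 203  25  25 502] [260.  214.6] [502.  241.6]
top [321 240  36  19 388] [339.8 249.8] [390.4 -18.6]
top [153 244  54  39 857] [183.3 265.4] [336.2 481.5]
scene [360 124  31  27 380] [375.8 137.3] [337.2 478.7]
scene [232 130  33  35 381] [250.9 144.3] [109.3 110.3]
scene [ 345  171   64   40 1455] [377. 188.] [557.6 268.2]
0
```

The deep dish is over the spot (within about 2 mm) and clamped. The three shallow dishes are on the mat and nothing else has moved.

```bash
python3 -c "
from cell import job
print(job.sign_off())"
```

```text
the job is handed in; nothing more can be done
None
```

The job is handed in, with no verdict shown: the read dish and both loose shallow dishes are wholly on the mat, and the deep dish is clamped within about 2 mm of the spot, though the knob springs back to about 0.2 rad on release, so the grip is only as firm as its friction holds (roughly 10 N).

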